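# Throw the jig's toggle clamp with the forked extension bar

## Task

Draw the forked steel bar out of its green sleeve, where only the fork can be reached, lay it on the orange mat, and take it again by its black rubber grip. Holding it by that grip with the fork over the clamp's red handle, throw the handle past its dead point until it snaps home and drives the board against the jig's fence; then lay the bar flat, wholly on the orange mat again and let go. Keep the hand itself off the red handle and leave the other tools and things where they lie.

Things in the scene. Friction and masses are not known exactly. Their poses are not given: they have to be found in the camera images.
- bar: loose forked extension bar, 180 mm long, 18 mm high, 0.2 kg, same top and bottom; origin mid underside, +x to the fork tip (x = 90 mm), tail at -90. Steel shaft 18 mm wide from x = 10 to 40 mm; black rubber grip 20 mm wide from -90 to 10. Starts in the sleeve, only the fork and about 8 mm of shaft sticking out.
- bar_mid (a point): centre of the bar, half-way up; axes as the bar
- bar_fork (a point): middle of the fork's slot, 69 mm from the bar's centre, 21 mm behind the tip, half-way up; axes as the bar. Fork: two tines 7 mm thick, from 40 to 90 mm from the bar's centre, 32 mm over the outside; between them a slot 18 mm wide, open at top, bottom and tip, 42 mm deep from the tip.
- bar_grip (a point): point to hold on the black grip, 35 mm from the bar's centre on the tail side, half-way up; axes as the bar
- bar_tip (a point): bar axis 2 mm inside the fork end, half-way up
- bar_tail (a point): bar axis 2 mm inside the tail end, half-way up
- sleeve: fixed green metal sleeve for the bar, 130 x 40 x 34 mm; origin centre of its underside. Open only at its mouth, facing its own -x (at x = -65 mm); inside 30 mm wide, floor 4 mm, roof underside 30 mm up. The bar's tail starts about 57 mm behind the origin: draw the bar straight out along the sleeve's -x by about 125 mm before it is free.
- mat_centre (a point): centre of the top of the orange mat, 220 mm (its x) by 100 mm (its y), 3 mm thick, fixed on the bench
- jig: fixed plywood clamping jig; origin on the bench under the handle's upright hinge axis; +x is the way the clamp pushes. Base 20 mm thick, 90 mm wide (x -50 to 95 mm), then 200 mm wide (to x = 240). Blue clamp body 56 x 56 mm, 58 mm high, round the hinge, then 44 mm wide, 52 mm high, to x = 90. Wooden fence along the far edge: face at x = 208 mm, top 52 mm up.
- clamp_hinge (a point): on the upright hinge axis of the clamp handle, at the height of the red handle, 75 mm above the bench; axes as the jig
- handle_stub (a point): middle of the red handle, a level rod 12 mm thick, 53 mm from the hinge axis, 75 mm above the bench; x axis points along it away from the hinge. The rod runs from the steel hub (17 mm radius, top 89 mm up) to 72 mm from the axis. With the fork's slot middle on this point and the bar pointing at the hinge, the grip point is 157 mm from the hinge.
- clamp_handle (a joint): clamp handle angle: 0 = open, 1.3 rad = closed at its stop, handle along the jig's -x; grows anticlockwise from above, in the level plane. A spring resists, up to about 2.6 N m near 0.6 rad, falling to zero at the dead point at 1.15 rad; past that it snaps shut and stays. Let go before that, it springs back.
- board_centre (a point): centre of the loose board in the jig, 80 mm (jig x) x 200 x 22 mm, 0.22 kg, lying on the jig's base with a gap to the fence; the clamp's black pad pushes it. Against the fence its centre is at x = 168 mm in the jig's frame.
- glue: bystander: white glue bottle standing, 50 mm diameter, 150 mm tall, beside the clamp; origin at its underside
- tape: bystander: grey tape measure 80 x 36 x 40 mm; origin at its underside
- driver: bystander: amber-handled screwdriver lying along its x, about 200 mm long, under 35 mm high
- wrench: bystander: steel wrench lying along its x, about 160 mm long, thin
- mallet_white: bystander: lying mallet with white head of 60 mm diameter and 100 mm length 120 mm from its origin along +x, handle 230 mm along its x
- mallet_wood: bystander: lying mallet like the other, with a wooden head
- offcut: bystander: wood offcut 60 x 35 x 20 mm; origin at its underside

How it is judged (in metres and radians):
On the way, in this order (a step that is already met when the one before it is completed fails the run):
1. the bar is out of its sleeve, lying flat wholly on the orange mat, let go (x of bar_tip in the frame of mat_centre between -0.115 and 0.115 m and y of bar_tip in the frame of mat_centre between -0.055 and 0.055 m and z of each of bar_tip, bar_tail in the frame of mat_centre below 0.016 m and x of bar_tail in the frame of mat_centre between -0.115 and 0.115 m and y of bar_tail in the frame of mat_centre between -0.055 and 0.055 m and contact force between the fingers and bar below 0.2 N), for 0.1 s.
2. the clamp handle is thrown by the bar, its fork on the handle, held by the black grip (value of joint clamp_handle above 1 rad and distance between bar_fork and handle_stub below 0.03 m and distance between the grasp point and bar_grip below 0.055 m and contact force between the fingers and bar above 1 N), for 0.05 s.
At the end, for the whole second after the job is handed in: The clamp handle is at its closed stop (over 1.24 rad), the board's centre is within about 4 mm of its place against the fence, and the bar lies still, flat and released with both ends on the orange mat (5 mm overhang allowed) (all of step 1 and value of joint clamp_handle above 1.24 rad and x of board_centre in the frame of jig above 0.1645 m and linear speed of bar below 0.02 m/s); the robot touches nothing.
It fails at once if the robot touches the red clamp handle itself (contact force between any of the fingers, the arm and clamp_handle above 1 N).
It fails at once if another tool or thing is moved more than 20 mm (distance of any of glue, tape, driver, wrench, mallet_white, mallet_wood, offcut from where it was at the start of the episode above 0.02 m).
It also fails if it takes over 72 s, if anything falls off the work surface, if the arm or the gripper's body presses on something with over 40 N, if the wrist force passes 120 N, or if a joint passes its speed limit or range.

## Robot

A 6-joint arm with a two-finger parallel gripper is mounted at the origin on the work surface. World frame = base frame: x ahead of the robot, y to its left, z up, the work surface at z = 0. Lengths are in mm, angles in rad, forces in N, time in s.
With the tool pointing down it reaches from about 375 to 975 mm from the base axis. Payload 3.8 kg.
Tool frame: the origin (TCP) lies midway between the tips of the shut fingers; the grasp point (between the pads) lies 19 mm behind it; z points along the fingers, y is the direction in which the jaws open and shut (so a half turn about z gives the same grasp; the last joint's range is limited). The gripper opens to 88 mm and grips with 3 to 60 N. Pads are 18 mm wide; open, the fingers measure 123 mm over their backs; the gripper's body (75 mm by 187 mm) begins 45 mm behind the grasp point.
Start: joints at [-1.171, 0.264, 1.604, -0, 1.274, -0.037], TCP at [285.547, -611.621, 238.706] pointing down, gripper open.
Joint ranges: [-2.63, 2.63], [-0.94, 2.18], [0.31, 2.57], [-1.31, 4.45], [0, 2.66], [-2.55, 2.55]. Speed limits (rad/s): [2.57, 2.57, 3.14, 3.14, 3.14, 3.14].

## Interface

Orientations are given as a rotation vector (axis times angle).
In Python, from bench import readout, cams, arm gives the robot as it stands.
- The arm moves only by the shell command python3 -m creep 'ROWS'. ROWS is JSON, a list of rows, each an object of numbers: "dx", "dy", "dz": the shift along the tool's x, y, z in cm; "wx", "wy", "wz": the turn, a rotation vector about the tool's x, y, z in degrees; "claw": the closure, from -1 (fully open) to 1 (shut). A call has exactly 8 rows; each row shifts and turns the commanded pose from where the row before left it, along the tool's axes as they then stand; what a row does not reach is not made up. A row lasts 1/8 s, in which the tool goes at most 62.5 mm and 10.7 degrees, less where a joint would pass 70% of its speed; a pose out of reach is approached as far as the arm can. A call with a gripper value outside its range is refused whole. The fingers move at their own pace and stop on an object; the grip force is fixed at half the most. Time passes only in rows, so rows that do not move let the fingers close, or fill a call up. It gives the time, the measured TCP pose, the force and the opening at its end, in the units of the state.
- readout.read_state(): the state, without advancing time (a new reading comes with each control period).
- cams.get_image(name): name is "side" or "top" or "wrist"; returns (picture, depth): 480x640x3 uint8, red, green, blue; 480x640 float32, mm along the optical axis (not along the pixel's ray), 0 where there is no reading.
- cams.get_calibration(name): a dict with "mtx" (3x3 intrinsics, pixels), "eye" and "orientation" of the camera in the world; the wrist camera has in their place "hand_eye" (4x4, takes a point from camera to tool coordinates, whose origin is the TCP and whose axes are the flange's). Camera axes: x right, y up, looking along -z (the intrinsics and any distortion apply to the point x, -y, -z); pixel columns grow to the right and rows downward; lengths in mm; the calibration is good to about 2 mm. A picture is of the moment at which its call begins: read the wrist's pose just before it. get_calibration takes no time and is no camera call.
- arm.finish_job(): hands the job in, once; it reports no verdict.
The state is a dict: "time_s": time; "joint_pos": joint angles; "qvel": joint speeds; "joint_efforts": joint torques, N m; "tool_pos": TCP position; "eef_rot": TCP orientation; "ft_force": force on the tool from outside, world axes, zero at the start; "torque": the same for the moment, N m; "gripper_width": opening from 0.0 (shut) to 1.0 (fully open).
Only numpy, scipy, OpenCV 4.12 (cv2) and the standard library are available. Lean on these libraries where they do the work, as an engineer would, in place of code of your own. Each camera call takes 0.05 s, during which the arm holds its last target.

## Working session

There is one attempt and no reset: what is moved stays moved. The work goes in short steps, Python scripts to look and compute and a shell command to move; the robot and the scene stay as the last step left them, time stands still between calls to the robot, and variables do not carry over. Pictures are saved under pics/ and viewed, and the job is handed in when it is done.

```bash
ls; mkdir -p pics
python3 - <<'E'
from bench import readout,cams,arm
import cv2,numpy as np
print(readout.read_state())
for n in ["side","top","wrist"]:
    im,d=cams.get_image(n); cv2.imwrite(f"pics/{n}0.png",im[:,:,::-1]); np.savez(f"{n}0.npz",im=im,d=d)
    print(n,cams.get_calibration(n))
E
```

```text
pics
{'time_s': 0.0, 'joint_pos': array([-1.17094366e+00,  2.64723619e-01,  1.60535588e+00, -3.83420688e-06,
        1.27369979e+00, -3.68851900e-02]), 'qvel': array([-9.79284952e-05,  8.53692819e-04,  2.01451068e-03, -1.95629410e-04,
        1.09017361e-03, -1.90818208e-03]), 'joint_efforts': array([ 4.62760509e-04, -5.02098656e+01, -3.56881571e+01,  7.28632696e-02,
        2.91725487e-02, -1.92275756e-04]), 'tool_pos': array([ 285.24714486, -610.9895756 ,  237.41769333]), 'eef_rot': array([-3.06488698e+00, -6.80122937e-01,  6.25169312e-04]), 'ft_force': array([ 0.35595628, -0.31742561, -0.51346654]), 'torque': array([ 0.02131876, -0.05530379, -0.00882991]), 'gripper_width': 1.004614085730932}
side {'mtx': array([[552.52417671,   0.        , 318.53054075],
       [  0.        , 552.52417671, 232.804637  ],
       [  0.        ,   0.        ,   1.        ]]), 'eye': array([  508.64481697, -1066.49464446,   853.97722184]), 'orientation': array([ 0.93030071, -0.0247215 , -0.06716182])}
top {'mtx': array([[621.00191557,   0.        , 308.78001696],
       [  0.        , 621.00191557, 237.00045223],
       [  0.        ,   0.        ,   1.        ]]), 'eye': array([ 445.82878071,   17.41173383, 1742.91513675]), 'orientation': array([ 0.03868039, -0.07261462, -1.55543406])}
wrist {'mtx': array([[419.18099007,   0.        , 320.16245344],
       [  0.        , 419.18099007, 239.64101616],
       [  0.        ,   0.        ,   1.        ]]), 'hand_eye': array([[ 9.37572061e-05,  9.55419945e-01,  2.95250265e-01,
         7.82547532e+01],
       [ 9.99999647e-01, -3.35933673e-04,  7.69518557e-04,
         1.85248543e-01],
       [ 8.34397884e-04,  2.95250089e-01, -9.55419640e-01,
        -1.45523024e+02],
       [ 0.00000000e+00,  0.00000000e+00,  0.00000000e+00,
         1.00000000e+00]])}
```

View pics/top0.png

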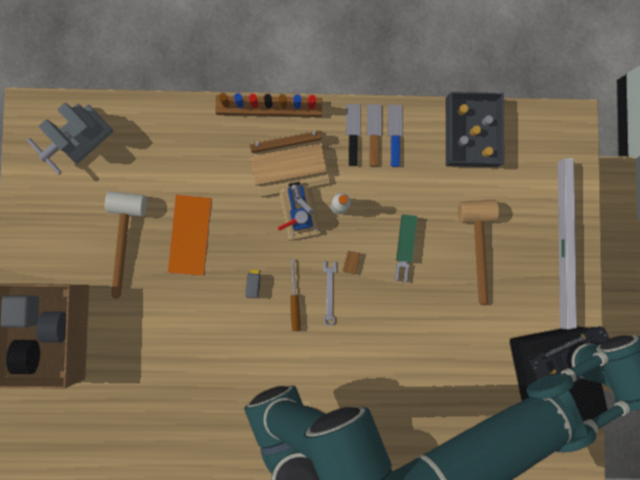

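View pics/side0.png

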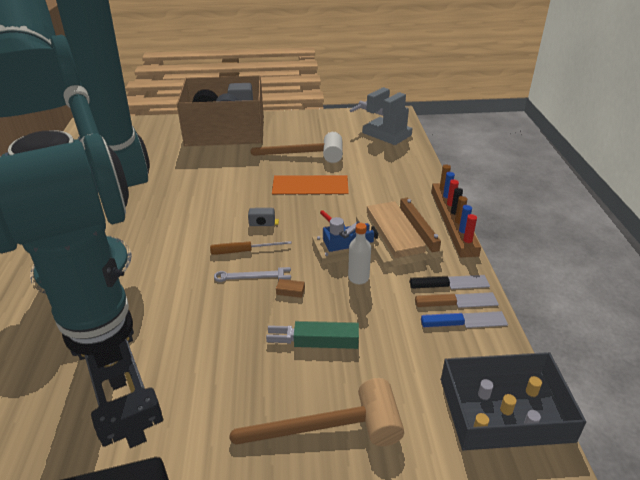

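View pics/wrist0.png

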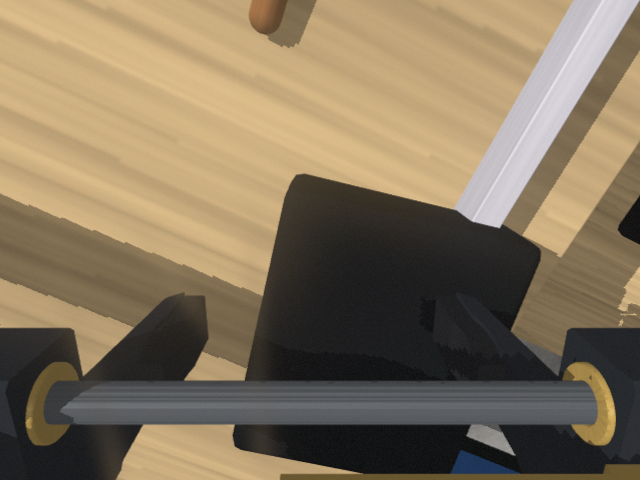

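The top view shows the green sleeve at (406,238) with the fork at (403,272), the mat at (190,235), the jig hinge at (301,217), the red handle at (290,222) and the glue at (341,203). Next I measure these.

```bash
cat > h.py <<'E'
from bench import readout,cams,arm
import cv2,numpy as np
from scipy.spatial.transform import Rotation as R
def pose(n,st=None):
    c=cams.get_calibration(n)
    if n=="wrist":
        st=st or readout.read_state()
        T=np.eye(4);T[:3,:3]=R.from_rotvec(st['eef_rot']).as_matrix();T[:3,3]=st['tool_pos']
        T=T@c['hand_eye'];return c['mtx'],T[:3,:3],T[:3,3]
    return c['mtx'],R.from_rotvec(c['orientation']).as_matrix(),c['eye']
def rays(P,uv):
    K,Rm,e=P; uv=np.atleast_2d(uv).astype(float)
    d=np.c_[(uv[:,0]-K[0,2])/K[0,0],-(uv[:,1]-K[1,2])/K[1,1],-np.ones(len(uv))]
    return d@Rm.T
def plane(P,uv,z):
    d=rays(P,uv); return P[2]+d*((z-P[2][2])/d[:,2])[:,None]
def pts(P,mask,dep):
    v,u=np.nonzero(mask&(dep>0)); return P[2]+rays(P,np.c_[u,v])*dep[v,u][:,None],np.c_[u,v]
def proj(P,X):
    K,Rm,e=P; c=(np.atleast_2d(X)-e)@Rm
    return np.c_[K[0,0]*c[:,0]/-c[:,2]+K[0,2],K[1,1]*-c[:,1]/-c[:,2]+K[1,2]]
def hsv(im): return cv2.cvtColor(im,cv2.COLOR_RGB2HSV)
def rng(im,lo,hi): return cv2.inRange(hsv(im),np.array(lo),np.array(hi))>0
def biggest(m):
    n,l,s,c=cv2.connectedComponentsWithStats(m.astype(np.uint8)); return l==1+np.argmax(s[1:,4])
E
cat > m1.py <<'E'
from h import *
for n in ["top","side"]:
    f=np.load(n+"0.npz"); im,d=f['im'],f['d'];P=pose(n)
    for nm,lo,hi in [("mat",(5,200,150),(15,255,255)),("sleeve",(65,80,30),(90,255,255)),("red",(0,200,100),(4,255,255)),("blue",(105,120,60),(125,255,255))]:
        m=rng(im,lo,hi)
        if n=="top":
            win=np.zeros_like(m); win[150:300,150:460]=1
        else:
            win=np.zeros_like(m); win[150:380,240:400]=1
        m=biggest(m&win)
        X,uv=pts(P,m,d)
        print(n,nm,len(X),"uv",uv.mean(0),"med",np.median(X,0),"z1/99",np.percentile(X[:,2],[1,99]))
        r=cv2.minAreaRect(uv.astype(np.float32)); print("  rect",r)
        top=X[X[:,2]>np.percentile(X[:,2],90)-4][:,:2].astype(np.float32)
        r=cv2.minAreaRect(top); print("  toprect",r)
E
python3 m1.py
python3 - <<'E'
import cv2
a=cv2.imread('pics/top0.png')[120:300,230:450]; cv2.imwrite('pics/topc.png',cv2.resize(a,None,fx=3.6,fy=3.3,interpolation=cv2.INTER_CUBIC)[:600])
a=cv2.imread('pics/side0.png')[170:370,240:450]; cv2.imwrite('pics/sidec.png',cv2.resize(a,None,fx=3,fy=3,interpolation=cv2.INTER_CUBIC))
E
```

```text
top mat 2601 uv [189.13994617 234.88427528] med [570.50844486 315.62376897   2.03222752] z1/99 [-7.83382262 11.97877036]
  rect ((189.07920837402344, 234.70791625976562), (34.32878494262695, 76.8168716430664), 5.7105937004089355)
  toprect ((571.1326904296875, 314.7455749511719), (95.05047607421875, 213.91683959960938), 85.68919372558594)
top sleeve 645 uv [406.50232558 237.95968992] med [ 569.2169554  -289.24018475   33.31060168] z1/99 [23.10804643 42.36283179]
  rect ((406.3746643066406, 238.04498291015625), (14.575430870056152, 45.19575119018555), 6.842772960662842)
  toprect ((568.32177734375, -289.0541687011719), (39.326194763183594, 124.41938018798828), 83.31633758544922)
top red 34 uv [286.47058824 224.32352941] med [598.31634648  42.5718434   80.8634582 ] z1/99 [72.08495696 89.60096146]
  rect ((286.6000061035156, 224.2000274658203), (1.7888542413711548, 16.994115829467773), 63.43495178222656)
  toprect ((597.537353515625, 40.84062576293945), (3.586273193359375, 43.162025451660156), 29.19204330444336)
top blue 137 uv [394.79562044 157.27007299] med [ 798.85137156 -259.4479405
[... 726 characters left out ...]
087036132812, -292.9000549316406), (41.81084060668945, 128.1245574951172), 83.41340637207031)
side red 28 uv [325.39285714 215.5       ] med [595.62008977  42.59242492  78.99898885] z1/99 [74.98700535 84.18392316]
  rect ((325.2500305175781, 215.25003051757812), (10.60660171508789, 2.8284268379211426), 45.0)
  toprect ((594.5923461914062, 41.26007080078125), (5.369689464569092, 36.048370361328125), 28.874191284179688)
side blue 408 uv [336.61029412 240.22058824] med [615.77413735 -20.28927818  46.31329125] z1/99 [22.97585659 59.82685578]
  rect ((339.5, 238.5), (23.0, 31.0), 90.0)
  toprect ((623.05126953125, -0.19681549072265625), (63.47003936767578, 54.081233978271484), 13.468756675720215)
```

View pics/topc.png

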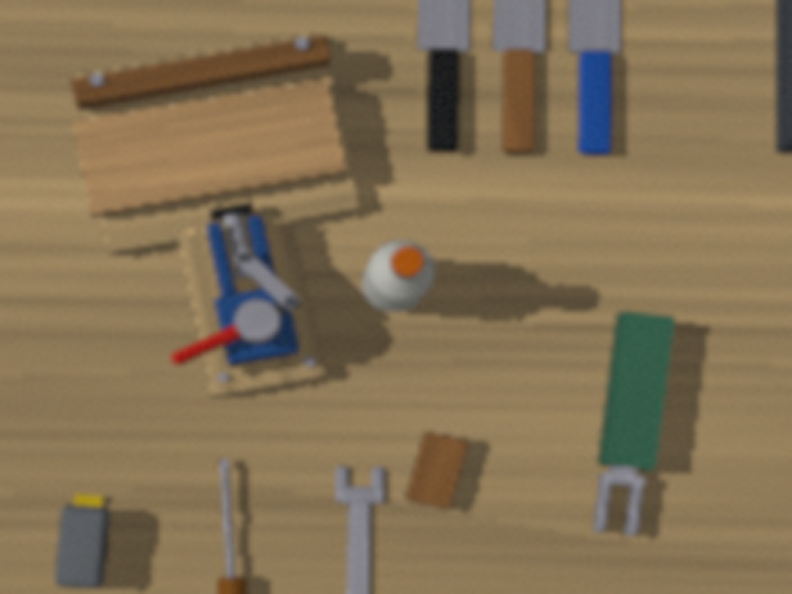

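View pics/sidec.png

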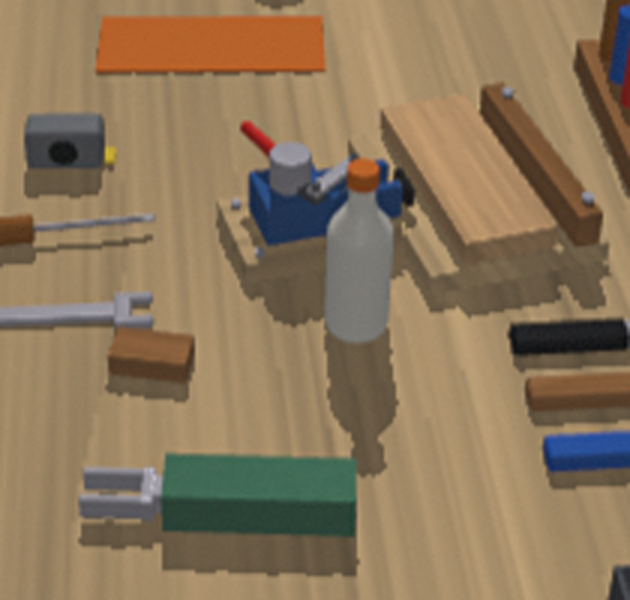

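```bash
cat > plan.py <<'E'
import sys; from h import *
# usage: plan.py x y z psi_deg : shift in present tool axes (cm), then turn
st=readout.read_state(); M=R.from_rotvec(st['eef_rot']).as_matrix()
x,y,z,psi=map(float,sys.argv[1:5])
t=M.T@(np.array([x,y,z])-st['tool_pos'])/10
p=np.radians(psi); T=np.c_[[-np.sin(p),np.cos(p),0],[np.cos(p),np.sin(p),0],[0,0,-1]]
w=R.from_matrix(M.T@T).as_rotvec(degrees=True)
a=R.from_matrix(T).as_matrix()
t2=T.T@(np.array([x,y,z])-st['tool_pos'])/10
print("tcp",st['tool_pos'].round(1),"psi",round(np.degrees(np.arctan2(M[1,1],M[0,1])),2),"t",round(st['time_s'],2),"F",st['ft_force'].round(1),"w",round(st['gripper_width'],3),"q6",round(np.degrees(st['joint_pos'][5]),1))
print("shift first (cm)",t.round(2)," turn(deg)",w.round(2)," shift if turned first",t2.round(2))
E
python3 plan.py 485 -280 130 -96.7
```

```text
tcp [ 285.3 -611.1  237.7] psi -64.97 t 0.15 F [ 0.   1.1 -0.7] w 1.001 q6 -2.1
shift first (cm) [ 32.1  -21.54  10.81]  turn(deg) [-1.000e-01  3.000e-02  3.173e+01]  shift if turned first [ 15.97 -35.22  10.77]
```

```bash
python3 -m creep '[{"dx":4,"dy":-2.7,"dz":1.35,"claw":-1},{"dx":4,"dy":-2.7,"dz":1.35,"claw":-1},{"dx":4,"dy":-2.7,"dz":1.35,"claw":-1},{"dx":4,"dy":-2.7,"dz":1.35,"claw":-1},{"dx":4,"dy":-2.7,"dz":1.35,"claw":-1},{"dx":4,"dy":-2.7,"dz":1.35,"claw":-1},{"dx":4,"dy":-2.7,"dz":1.35,"claw":-1},{"dx":4,"dy":-2.7,"dz":1.35,"claw":-1}]'; python3 plan.py 485 -280 130 -96.7
```

```text
tcp [ 285.3 -611.1  237.7] psi -64.97 t 0.15 F [ 0.   1.1 -0.7] w 1.001 q6 -2.1
shift first (cm) [ 32.1  -21.54  10.81]  turn(deg) [-1.000e-01  3.000e-02  3.173e+01]  shift if turned first [ 15.97 -35.22  10.77]validation failed for argument at $[0]...
```

```bash
python3 -m creep '[{"wz":10,"claw":-1},{"wz":10,"claw":-1},{"wz":10,"claw":-1},{"wz":1.7,"claw":-1},{"claw":-1},{"claw":-1},{"claw":-1},{"claw":-1}]'; python3 plan.py 485 -280 130 -96.7
python3 - <<'E'
from h import *
st=readout.read_state();im,d=cams.get_image("wrist");P=pose("wrist",st)
cv2.imwrite("pics/w1.png",im[:,:,::-1]);np.savez("w1.npz",im=im,d=d,K=P[0],Rm=P[1],e=P[2])
E
```

```text
tcp [ 285.3 -611.1  237.7] psi -64.97 t 0.15 F [ 0.   1.1 -0.7] w 1.001 q6 -2.1
shift first (cm) [ 32.1  -21.54  10.81]  turn(deg) [-1.000e-01  3.000e-02  3.173e+01]  shift if turned first [ 15.97 -35.22  10.77]validation failed for argument at $[0]...
```

View pics/w1.png

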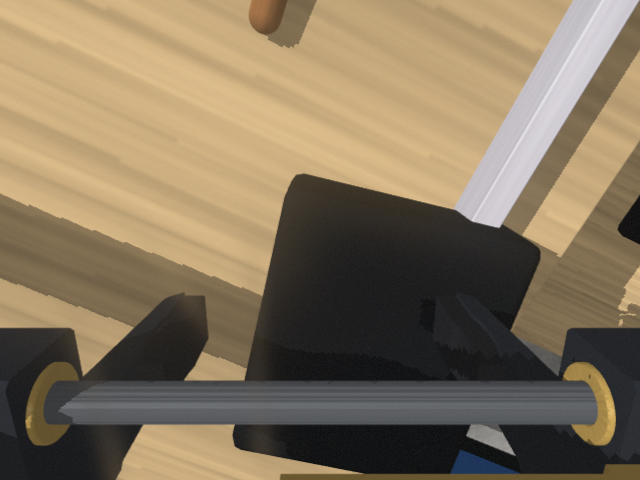

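The call was refused, so nothing moved. The picture is unchanged. Rows probably need all seven keys.

```bash
python3 -m creep '[{"dx":4,"dy":-2.7,"dz":1.35,"wx":0,"wy":0,"wz":0,"claw":-1},{"dx":4,"dy":-2.7,"dz":1.35,"wx":0,"wy":0,"wz":0,"claw":-1},{"dx":4,"dy":-2.7,"dz":1.35,"wx":0,"wy":0,"wz":0,"claw":-1},{"dx":4,"dy":-2.7,"dz":1.35,"wx":0,"wy":0,"wz":0,"claw":-1},{"dx":4,"dy":-2.7,"dz":1.35,"wx":0,"wy":0,"wz":0,"claw":-1},{"dx":4,"dy":-2.7,"dz":1.35,"wx":0,"wy":0,"wz":0,"claw":-1},{"dx":4,"dy":-2.7,"dz":1.35,"wx":0,"wy":0,"wz":0,"claw":-1},{"dx":4,"dy":-2.7,"dz":1.35,"wx":0,"wy":0,"wz":0,"claw":-1}]'; python3 plan.py 485 -280 130 -96.7
```

```text
time_s: 1.2
tool_pos: [484.7, -279.1, 130.3]
eef_rot: [3.067, 0.68, 0.0]
ft_force: [0.4, -0.0, 0.3]
gripper_width: 1.0
tcp [ 484.7 -279.1  130.3] psi -64.98 t 1.2 F [ 0.4 -0.   0.3] w 1.0 q6 32.5
shift first (cm) [-0.01  0.09  0.03]  turn(deg) [ 1.000e-02 -1.000e-02  3.172e+01]  shift if turned first [0.04 0.08 0.03]
```

```bash
python3 -m creep '[{"dx":0,"dy":0,"dz":0,"wx":0,"wy":0,"wz":10,"claw":-1},{"dx":0,"dy":0,"dz":0,"wx":0,"wy":0,"wz":10,"claw":-1},{"dx":0,"dy":0,"dz":0,"wx":0,"wy":0,"wz":10,"claw":-1},{"dx":0,"dy":0,"dz":0,"wx":0,"wy":0,"wz":1.7,"claw":-1},{"dx":0,"dy":0,"dz":0,"wx":0,"wy":0,"wz":0,"claw":-1},{"dx":0,"dy":0,"dz":0,"wx":0,"wy":0,"wz":0,"claw":-1},{"dx":0,"dy":0,"dz":0,"wx":0,"wy":0,"wz":0,"claw":-1},{"dx":0,"dy":0,"dz":0,"wx":0,"wy":0,"wz":0,"claw":-1}]'; python3 plan.py 485 -280 130 -96.7
cat > snap.py <<'E'
import sys; from h import *
n,nm=sys.argv[1:3]
st=readout.read_state();im,d=cams.get_image(n);P=pose(n,st)
cv2.imwrite(f"pics/{nm}.png",im[:,:,::-1]);np.savez(nm+".npz",im=im,d=d,K=P[0],Rm=P[1],e=P[2],tp=st['tool_pos'],tr=st['eef_rot'])
E
python3 snap.py wrist w1b
```

```text
time_s: 2.2
tool_pos: [484.1, -280.6, 130.7]
eef_rot: [3.136, -0.182, 0.0]
ft_force: [-0.2, 0.1, -0.1]
gripper_width: 1.001
tcp [ 484.1 -280.6  130.7] psi -96.65 t 2.2 F [-0.2  0.1 -0.1] w 1.001 q6 64.0
shift first (cm) [ 0.08 -0.07  0.07]  turn(deg) [ 0.   -0.    0.05]  shift if turned first [ 0.08 -0.07  0.07]
```

View pics/w1b.png

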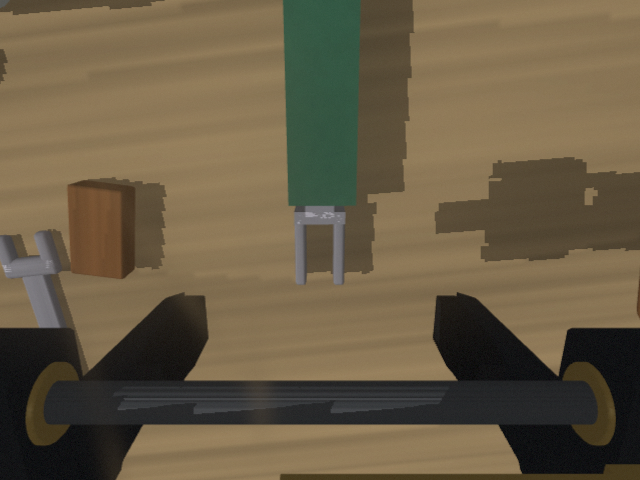

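The wrist view shows the fork at (320,207–285), centred between the jaws and aligned with them. Its tip is at row 285 and the mouth at row 206. I convert these.

Run:
```python
from h import *
f=np.load("w1b.npz");P=(f['K'],f['Rm'],f['e']);M=R.from_rotvec(f['tr']).as_matrix()
im=f['im'];d=f['d']
for nm,uv,z in [("tipL",(301,284),22),("tipR",(339,284),22),("tine rootL",(301,228),22),("tine rootR",(338.5,228),22),("outerL",(295.5,250),22),("outerR",(345.5,250),22),("mouthL",(288.5,205),34),("mouthR",(357,205),34),("sl top L",(284,5),34),("sl top R",(360,5),34)]:
    X=plane(P,uv,z)[0]; print(nm,X.round(1),"tool",((X-f['tp'])@M).round(1), "depthz",(P[2]+rays(P,uv)[0]*d[int(uv[1]),int(uv[0])])[2].round(1))
```

```text
tipL [ 454.8 -263.5   22. ] tool [-31.1 -13.6 108.7] depthz 20.9
tipR [ 451.9 -288.3   22. ] tool [-31.1  11.4 108.7] depthz 21.5
tine rootL [ 492.6 -268.4   22. ] tool [  7.1 -13.  108.7] depthz 22.5
tine rootR [ 489.9 -291.9   22. ] tool [  7.1  10.6 108.7] depthz 20.9
outerL [ 478.6 -263.    22. ] tool [ -7.6 -16.8 108.7] depthz 19.7
outerR [ 474.9 -294.8   22. ] tool [ -7.5  15.2 108.7] depthz 0.0
mouthL [ 510.7 -263.9   34. ] tool [ 24.5 -19.6  96.7] depthz -1.8
mouthR [ 506. -304.   34.] tool [24.5 20.8 96.7] depthz -0.8
sl top L [ 615.3 -276.1   34. ] tool [129.8 -19.6  96.7] depthz 34.5
sl top R [ 610.7 -315.    34. ] tool [129.7  19.6  96.7] depthz 34.9
```

```bash
python3 -m creep '[{"dx":0.5,"dy":-0.1,"dz":3,"wx":0,"wy":0,"wz":0,"claw":-1},{"dx":0,"dy":0,"dz":3,"wx":0,"wy":0,"wz":0,"claw":-1},{"dx":0,"dy":0,"dz":3,"wx":0,"wy":0,"wz":0,"claw":-1},{"dx":0,"dy":0,"dz":2,"wx":0,"wy":0,"wz":0,"claw":-1},{"dx":0,"dy":0,"dz":1.2,"wx":0,"wy":0,"wz":0,"claw":-1},{"dx":0,"dy":0,"dz":0.5,"wx":0,"wy":0,"wz":0,"claw":-1},{"dx":0,"dy":0,"dz":0,"wx":0,"wy":0,"wz":0,"claw":-0.3},{"dx":0,"dy":0,"dz":0,"wx":0,"wy":0,"wz":0,"claw":1}]'; python3 plan.py 485 -280 4 -96.7
```

```text
time_s: 3.25
tool_pos: [489.9, -280.6, 4.6]
eef_rot: [3.135, -0.183, 0.002]
ft_force: [0.1, -0.1, -0.1]
gripper_width: 0.798
tcp [ 489.9 -280.6    4.6] psi -96.67 t 3.25 F [ 0.1 -0.1 -0.1] w 0.798 q6 64.3
shift first (cm) [-0.49  0.    0.06]  turn(deg) [ 0.04 -0.08  0.03]  shift if turned first [-0.49  0.    0.06]
```

```bash
python3 -m creep '[{"dx":0,"dy":0,"dz":0,"wx":0,"wy":0,"wz":0,"claw":1},{"dx":0,"dy":0,"dz":0,"wx":0,"wy":0,"wz":0,"claw":1},{"dx":0,"dy":0,"dz":0,"wx":0,"wy":0,"wz":0,"claw":1},{"dx":0,"dy":0,"dz":0,"wx":0,"wy":0,"wz":0,"claw":1},{"dx":0,"dy":0,"dz":0,"wx":0,"wy":0,"wz":0,"claw":1},{"dx":0,"dy":0,"dz":0,"wx":0,"wy":0,"wz":0,"claw":1},{"dx":0,"dy":0,"dz":0,"wx":0,"wy":0,"wz":0,"claw":1},{"dx":0,"dy":0,"dz":0,"wx":0,"wy":0,"wz":0,"claw":1}]'; python3 plan.py 485 -280 4 -96.7
```

```text
time_s: 4.25
tool_pos: [489.2, -280.2, 3.8]
eef_rot: [3.136, -0.183, 0.0]
ft_force: [0.6, -0.4, 1.4]
gripper_width: 0.361
tcp [ 489.2 -280.2    3.8] psi -96.67 t 4.25 F [ 0.6 -0.4  1.4] w 0.361 q6 64.3
shift first (cm) [-0.42  0.03 -0.02]  turn(deg) [ 0.   -0.    0.03]  shift if turned first [-0.42  0.03 -0.02]
```

```bash
python3 -m creep '[{"dx":-0.5,"dy":0,"dz":-0.1,"wx":0,"wy":0,"wz":0,"claw":1},{"dx":-1,"dy":0,"dz":-0.1,"wx":0,"wy":0,"wz":0,"claw":1},{"dx":-2,"dy":0,"dz":0,"wx":0,"wy":0,"wz":0,"claw":1},{"dx":-2.5,"dy":0,"dz":0,"wx":0,"wy":0,"wz":0,"claw":1},{"dx":-2.5,"dy":0,"dz":0,"wx":0,"wy":0,"wz":0,"claw":1},{"dx":-2.5,"dy":0,"dz":0,"wx":0,"wy":0,"wz":0,"claw":1},{"dx":-2,"dy":0,"dz":0,"wx":0,"wy":0,"wz":0,"claw":1},{"dx":-1,"dy":0,"dz":0,"wx":0,"wy":0,"wz":0,"claw":1}]'; python3 plan.py 360 -260 200 -96.7; python3 snap.py side s2; python3 snap.py wrist w2
```

```text
time_s: 5.25
tool_pos: [348.5, -263.2, 5.4]
eef_rot: [-3.136, 0.184, 0.001]
ft_force: [1.0, -0.2, -2.3]
gripper_width: 0.364
tcp [ 348.5 -263.2    5.4] psi -96.71 t 5.25 F [ 1.  -0.2 -2.3] w 0.364 q6 56.4
shift first (cm) [  1.09  -0.47 -19.46]  turn(deg) [-0.03  0.05 -0.01]  shift if turned first [  1.1   -0.46 -19.46]
```

View pics/s2.png

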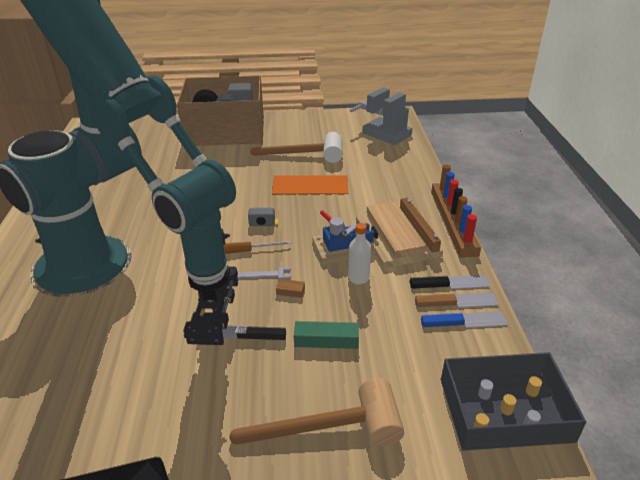

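View pics/w2.png

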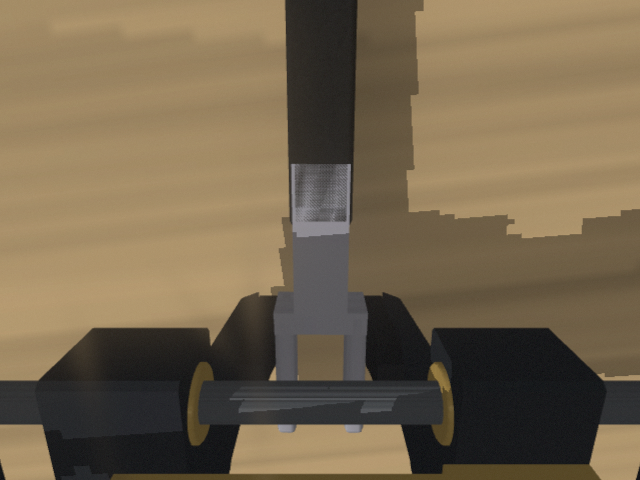

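```bash
python3 -m creep '[{"dx":0,"dy":0,"dz":-3,"wx":0,"wy":0,"wz":0,"claw":1},{"dx":0,"dy":0,"dz":-5,"wx":0,"wy":0,"wz":0,"claw":1},{"dx":0,"dy":0,"dz":-5,"wx":0,"wy":0,"wz":0,"claw":1},{"dx":0.5,"dy":-1.6,"dz":-4,"wx":0,"wy":0,"wz":0,"claw":1},{"dx":1,"dy":-3,"dz":-1.5,"wx":0,"wy":0,"wz":0,"claw":1},{"dx":1.5,"dy":-4.4,"dz":0,"wx":0,"wy":0,"wz":0,"claw":1},{"dx":1.5,"dy":-4.4,"dz":0,"wx":0,"wy":0,"wz":0,"claw":1},{"dx":1.5,"dy":-4.2,"dz":0,"wx":0,"wy":0,"wz":0,"claw":1}]'; python3 plan.py 624 310 180 -96.7;python3 snap.py side s3
```

```text
time_s: 6.35
tool_pos: [431.6, -94.6, 191.3]
eef_rot: [3.136, -0.183, 0.003]
ft_force: [0.3, -0.7, -1.9]
gripper_width: 0.36
tcp [431.6 -94.6 191.3] psi -96.66 t 6.35 F [ 0.3 -0.7 -1.9] w 0.36 q6 81.1
shift first (cm) [ 14.42 -42.42   1.15]  turn(deg) [ 0.   -0.1   0.04]  shift if turned first [ 14.39 -42.42   1.13]
```

View pics/s3.png

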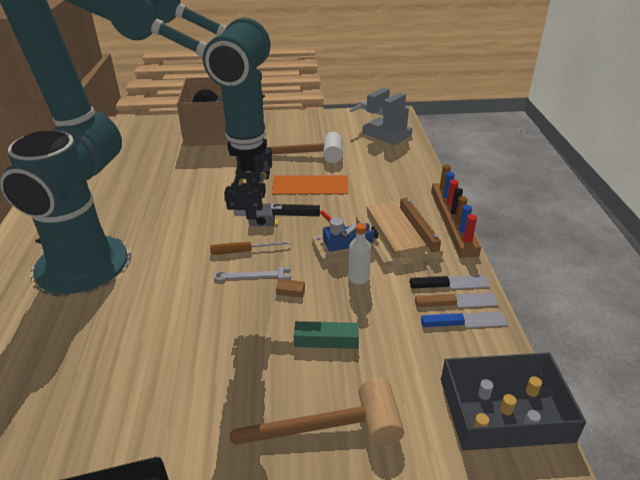

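The bar is held level, with its tail at (318,210) and the gripper at (250,195). I carry it on over the mat.

```bash
python3 -m creep '[{"dx":1.8,"dy":-5.3,"dz":0.1,"wx":0,"wy":0,"wz":0,"claw":1},{"dx":1.8,"dy":-5.3,"dz":0.1,"wx":0,"wy":0,"wz":0,"claw":1},{"dx":1.8,"dy":-5.3,"dz":0.1,"wx":0,"wy":0,"wz":0,"claw":1},{"dx":1.8,"dy":-5.3,"dz":0.1,"wx":0,"wy":0,"wz":0,"claw":1},{"dx":1.8,"dy":-5.3,"dz":0.1,"wx":0,"wy":0,"wz":0,"claw":1},{"dx":1.8,"dy":-5.3,"dz":0.1,"wx":0,"wy":0,"wz":0,"claw":1},{"dx":1.8,"dy":-5.3,"dz":0.1,"wx":0,"wy":0,"wz":0,"claw":1},{"dx":1.8,"dy":-5.3,"dz":0.1,"wx":0,"wy":0,"wz":0,"claw":1}]'; python3 -m creep '[{"dx":0,"dy":0,"dz":0,"wx":0,"wy":0,"wz":-5,"claw":1},{"dx":0,"dy":0,"dz":0,"wx":0,"wy":0,"wz":-10,"claw":1},{"dx":0,"dy":0,"dz":0,"wx":0,"wy":0,"wz":-10,"claw":1},{"dx":0,"dy":0,"dz":0,"wx":0,"wy":0,"wz":-10,"claw":1},{"dx":0,"dy":0,"dz":0,"wx":0,"wy":0,"wz":-10,"claw":1},{"dx":0,"dy":0,"dz":0,"wx":0,"wy":0,"wz":-10,"claw":1},{"dx":0,"dy":0,"dz":0,"wx":0,"wy":0,"wz":-10,"claw":1},{"dx":0,"dy":0,"dz":0,"wx":0,"wy":0,"wz":-10,"claw":1}]'; python3 -m creep '[{"dx":0,"dy":0,"dz":0,"wx":0,"wy":0,"wz":-10,"claw":1},{"dx":0,"dy":0,"dz":0,"wx":0,"wy":0,"wz":-10,"claw":1},{"dx":0,"dy":0,"dz":0,"wx":0,"wy":0,"wz":-10,"claw":1},{"dx":0,"dy":0,"dz":0,"wx":0,"wy":0,"wz":-10,"claw":1},{"dx":0,"dy":0,"dz":0,"wx":0,"wy":0,"wz":-10,"claw":1},{"dx":0,"dy":0,"dz":0,"wx":0,"wy":0,"wz":-10,"claw":1},{"dx":0,"dy":0,"dz":0,"wx":0,"wy":0,"wz":-10,"claw":1},{"dx":0,"dy":0,"dz":0,"wx":0,"wy":0,"wz":-10,"claw":1}]'; python3 plan.py 624 310 120 85
```

```text
time_s: 7.4
tool_pos: [623.7, 310.7, 182.4]
eef_rot: [-3.136, 0.182, -0.0]
ft_force: [0.6, -0.4, -2.3]
gripper_width: 0.364
time_s: 8.4
tool_pos: [623.0, 308.8, 182.3]
eef_rot: [-2.594, -1.772, -0.0]
ft_force: [0.3, 0.1, -1.6]
gripper_width: 0.359
time_s: 9.4
tool_pos: [623.2, 308.8, 182.4]
eef_rot: [0.848, 3.025, 0.001]
ft_force: [0.6, -0.0, -2.6]
gripper_width: 0.36
tcp [623.2 308.8 182.4] psi 58.68 t 9.4 F [ 0.6 -0.  -2.6] w 0.36 q6 -34.4
shift first (cm) [-0.01  0.14  6.24]  turn(deg) [ 3.000e-02  2.000e-02 -2.632e+01]  shift if turned first [-0.07  0.12  6.24]
```

```bash
python3 -m creep '[{"dx":0,"dy":0.1,"dz":1,"wx":0,"wy":0,"wz":-10,"claw":1},{"dx":0,"dy":0,"dz":2,"wx":0,"wy":0,"wz":-10,"claw":1},{"dx":0,"dy":0,"dz":3,"wx":0,"wy":0,"wz":-6.3,"claw":1},{"dx":0,"dy":0,"dz":4,"wx":0,"wy":0,"wz":0,"claw":1},{"dx":0,"dy":0,"dz":3,"wx":0,"wy":0,"wz":0,"claw":1},{"dx":0,"dy":0,"dz":2,"wx":0,"wy":0,"wz":0,"claw":1},{"dx":0,"dy":0,"dz":0,"wx":0,"wy":0,"wz":0,"claw":1},{"dx":0,"dy":0,"dz":0,"wx":0,"wy":0,"wz":0,"claw":1}]'; python3 plan.py 624 310 5 85;python3 snap.py side s4;python3 snap.py wrist w4
```

```text
time_s: 10.4
tool_pos: [624.2, 309.9, 34.0]
eef_rot: [0.147, 3.136, 0.002]
ft_force: [0.1, 0.5, -3.2]
gripper_width: 0.365
tcp [624.2 309.9  34. ] psi 84.63 t 10.4 F [ 0.1  0.5 -3.2] w 0.365 q6 -60.3
shift first (cm) [0.03 0.01 2.9 ]  turn(deg) [ 0.07  0.12 -0.37]  shift if turned first [0.03 0.01 2.9 ]
```

View pics/s4.png

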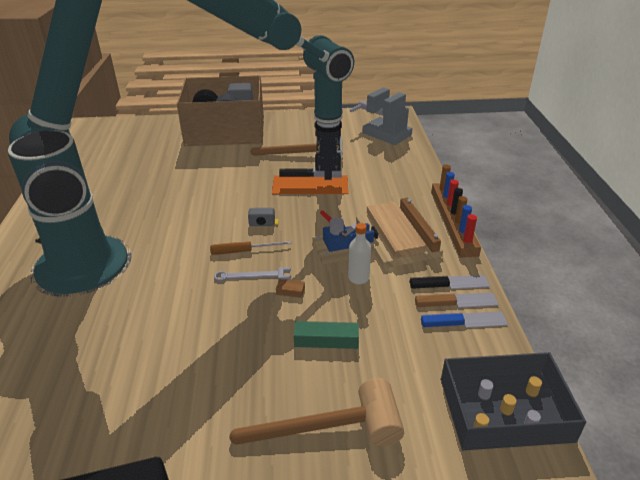

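View pics/w4.png

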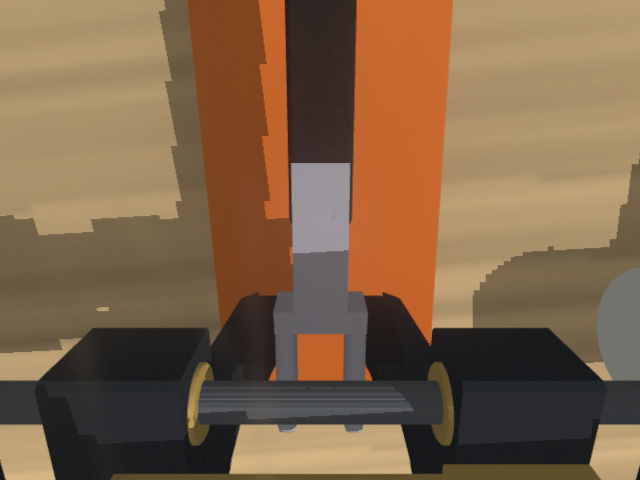

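```bash
python3 - <<'E'
from h import *
f=np.load("w4.npz");P=(f['K'],f['Rm'],f['e']);M=R.from_rotvec(f['tr']).as_matrix();im=f['im']
m=rng(im,(5,180,70),(16,255,255))
for c in [318,325,260,400,380,270]: 
    r=np.nonzero(m[:,c])[0]; print(c,r.min(),r.max(), plane(P,(c,r.max()),3)[0].round(1))
for r in [20,100,150,200]:
    c=np.nonzero(m[r])[0]; a,b=plane(P,[(c.min(),r),(c.max(),r)],3); print(r,c.min(),c.max(),a.round(1),b.round(1),np.linalg.norm(a-b).round(1))
print(plane(P,[(320,432)],f['tp'][2]+18).round(1))
print(im[370:440:6,322])
E
python3 - <<'E'
import cv2
a=cv2.imread('pics/w4.png')[280:480,180:480]; cv2.imwrite('pics/w4c.png',cv2.resize(a,None,fx=2.6,fy=2.6))
E
```

```text
318 335 379 [676.3 304.9   3. ]
325 335 379 [676.6 308.4   3. ]
260 0 291 [626.7 282.9   3. ]
400 0 298 [636.3 346.9   3. ]
380 0 295 [633.9 337.7   3. ]
270 0 379 [674.  281.4   3. ]
20 190 450 [513.  271.7   3. ] [522.2 370.1   3. ] 98.8
100 198 445 [541.8 269.6   3. ] [551. 368.   3.] 98.9
150 203 442 [561.4 268.1   3. ] [570.7 366.7   3. ] 99.1
200 209 438 [582.4 266.9   3. ] [591.7 364.8   3. ] 98.3
[[663.7 307.   52.6]]
[[195  99  42]
 [194  98  40]
 [ 52  50  51]
 [ 69  70  74]
 [ 76  77  80]
 [ 70  70  70]
 [ 74  77  80]
 [ 85  87  90]
 [ 54  55  56]
 [116 104  85]
 [195 165 120]
 [194 165 120]]
```

View pics/w4c.png

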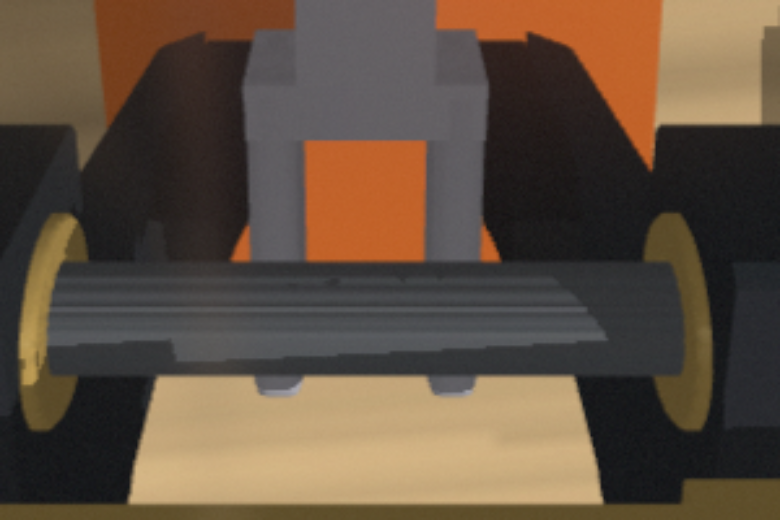

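```bash
python3 -m creep '[{"dx":-0.4,"dy":0,"dz":1.5,"wx":0,"wy":0,"wz":0,"claw":1},{"dx":0,"dy":0,"dz":1,"wx":0,"wy":0,"wz":0,"claw":1},{"dx":0,"dy":0,"dz":0.4,"wx":0,"wy":0,"wz":0,"claw":1},{"dx":0,"dy":0,"dz":0.1,"wx":0,"wy":0,"wz":0,"claw":1},{"dx":0,"dy":0,"dz":0,"wx":0,"wy":0,"wz":0,"claw":1},{"dx":0,"dy":0,"dz":0,"wx":0,"wy":0,"wz":0,"claw":0.1},{"dx":0,"dy":0,"dz":0,"wx":0,"wy":0,"wz":0,"claw":-0.2},{"dx":0,"dy":0,"dz":0,"wx":0,"wy":0,"wz":0,"claw":-0.2}]'; python3 plan.py 624 310 5 85
```

```text
time_s: 11.5
tool_pos: [628.0, 310.0, 3.5]
eef_rot: [0.147, 3.136, 0.003]
ft_force: [0.5, 3.3, 2.8]
gripper_width: 0.602
tcp [628.  310.    3.5] psi 84.62 t 11.5 F [0.5 3.3 2.8] w 0.602 q6 -60.4
shift first (cm) [ 0.4  -0.03 -0.15]  turn(deg) [ 0.12  0.11 -0.38]  shift if turned first [ 0.4  -0.03 -0.15]
```

```bash
python3 -m creep '[{"dx":0,"dy":0,"dz":-1.5,"wx":0,"wy":0,"wz":0,"claw":-0.5},{"dx":0,"dy":0,"dz":-4,"wx":0,"wy":0,"wz":0,"claw":-1},{"dx":0,"dy":0,"dz":-5,"wx":0,"wy":0,"wz":0,"claw":-1},{"dx":2.5,"dy":0,"dz":-4,"wx":0,"wy":0,"wz":0,"claw":-1},{"dx":2.5,"dy":0,"dz":0,"wx":0,"wy":0,"wz":0,"claw":-1},{"dx":0,"dy":0,"dz":0,"wx":0,"wy":0,"wz":0,"claw":-1},{"dx":0,"dy":0,"dz":0,"wx":0,"wy":0,"wz":0,"claw":-1},{"dx":0,"dy":0,"dz":0,"wx":0,"wy":0,"wz":0,"claw":-1}]'; python3 plan.py 624 310 5 85;python3 snap.py wrist w5
```

```text
time_s: 12.5
tool_pos: [577.6, 313.1, 146.9]
eef_rot: [-0.148, -3.137, 0.001]
ft_force: [0.5, -0.4, -0.6]
gripper_width: 1.001
tcp [577.6 313.1 146.9] psi 84.6 t 12.5 F [ 0.5 -0.4 -0.6] w 1.001 q6 -58.3
shift first (cm) [-4.66  0.14 14.18]  turn(deg) [-0.04 -0.05 -0.4 ]  shift if turned first [-4.65  0.09 14.19]
```

View pics/w5.png

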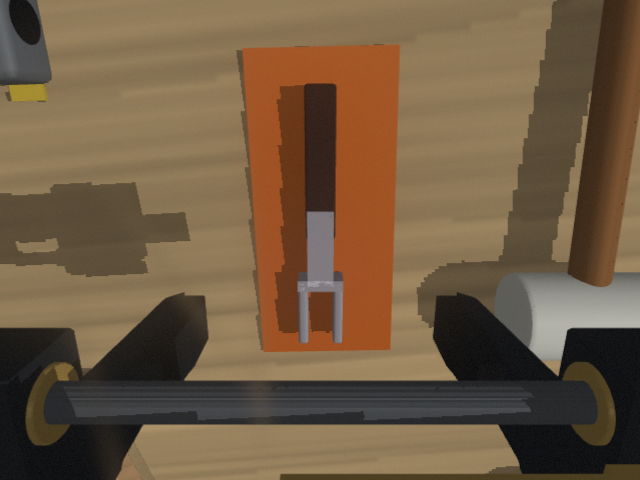

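The bar lies wholly on the mat: tip (320,342), tail (320,84), mat rows 46–350. I now measure it in tool axes.

Run:
```python
from h import *
f=np.load("w5.npz");P=(f['K'],f['Rm'],f['e']);M=R.from_rotvec(f['tr']).as_matrix();im=f['im']
g=im.max(2)
for r in [100,130,160,190]:
    c=np.nonzero(g[r,296:345]<75)[0]+296
    X=plane(P,[(c.min()-.5,r),(c.max()+.5,r)],21); print(r,c.min(),c.max(),((X-f['tp'])@M).round(1).tolist())
for uv in [(320.5,84),(320.5,342),(320.5,341)]:
    X=plane(P,uv,21)[0];print(uv,X.round(1),((X-f['tp'])@M).round(1))
s=im[310,290:350].astype(int).sum(1);print(s.tolist())
```

```text
100 304 335 [[80.8, -9.3, 126.0], [80.8, 10.4, 125.9]]
130 304 335 [[62.9, -9.5, 125.9], [62.9, 10.6, 125.9]]
160 305 334 [[44.3, -9.1, 125.9], [44.3, 10.2, 125.9]]
190 305 334 [[24.9, -9.3, 125.9], [24.9, 10.3, 125.9]]
(320.5, 84) [488.  322.7  21. ] [ 90.    1.2 126. ]
(320.5, 342) [664.8 306.   21. ] [-87.5   1.2 125.8]
(320.5, 341) [663.9 306.1  21. ] [-86.7   1.2 125.8]
[180, 185, 181, 185, 176, 185, 177, 187, 208, 260, 319, 352, 366, 376, 386, 397, 416, 397, 304, 184, 179, 181, 185, 186, 177, 184, 190, 187, 180, 180, 181, 182, 181, 180, 179, 188, 187, 179, 181, 187, 187, 189, 195, 219, 266, 322, 357, 367, 378, 392, 402, 410, 376, 281, 272, 277, 271, 273, 279, 274]
```

```bash
python3 -m creep '[{"dx":1.8,"dy":0.05,"dz":3,"wx":0,"wy":0,"wz":0,"claw":-0.8},{"dx":1.8,"dy":0,"dz":4,"wx":0,"wy":0,"wz":0,"claw":-0.6},{"dx":0,"dy":0,"dz":4,"wx":0,"wy":0,"wz":0,"claw":-0.4},{"dx":0,"dy":0,"dz":2.3,"wx":0,"wy":0,"wz":0,"claw":-0.2},{"dx":0,"dy":0,"dz":1,"wx":0,"wy":0,"wz":0,"claw":-0.2},{"dx":0,"dy":0,"dz":0,"wx":0,"wy":0,"wz":0,"claw":1},{"dx":0,"dy":0,"dz":0,"wx":0,"wy":0,"wz":0,"claw":1},{"dx":0,"dy":0,"dz":0,"wx":0,"wy":0,"wz":0,"claw":1}]'; python3 plan.py 551 141 150 26
```

```text
time_s: 13.55
tool_pos: [542.0, 317.6, 5.1]
eef_rot: [0.147, 3.137, 0.001]
ft_force: [0.4, 0.3, -0.7]
gripper_width: 0.282
tcp [542.  317.6   5.1] psi 84.62 t 13.55 F [ 0.4  0.3 -0.7] w 0.282 q6 -56.5
shift first (cm) [ -2.56 -17.49 -14.49]  turn(deg) [5.000e-02 3.000e-02 5.862e+01]  shift if turned first [-16.27  -6.93 -14.49]
```

Run:
```python
from h import *
for n,w in [("top",(205,240,270,310)),("side",(195,240,300,350))]:
    f=np.load(n+"0.npz"); im,d=f['im'],f['d'];P=pose(n)
    h=hsv(im); m=((h[...,0]<5)|(h[...,0]>175))&(h[...,1]>170)&(h[...,2]>60)
    z=np.zeros_like(m); z[w[0]:w[1],w[2]:w[3]]=1; m=biggest(m&z)
    v,u=np.nonzero(m); X=plane(P,np.c_[u,v],78.)[:,:2]
    c=X.mean(0); U,S,V=np.linalg.svd(X-c); a=V[0]; a=a if a[1]>0 else -a
    t=(X-c)@a; print(n,len(X),"c",c.round(1),"ang",np.degrees(np.arctan2(a[1],a[0])).round(1),"ext",t.min().round(1),t.max().round(1),"end",(c+a*t.max()).round(1))
    Y,_=pts(P,m,d); print("  depth mean",Y.mean(0).round(1))
f=np.load("top0.npz"); im,d=f['im'],f['d'];P=pose("top")
Y,uv=pts(P,np.ones(d.shape,bool),d)
s=(uv[:,0]>285)&(uv[:,0]<320)&(uv[:,1]>195)&(uv[:,1]<235)&(Y[:,2]>80)
h=hsv(im)[uv[:,1],uv[:,0]]; s&=h[:,1]<80
print(s.sum(),Y[s].mean(0),np.ptp(Y[s],axis=0), uv[s].mean(0), plane(P,uv[s].mean(0),89))
```

```text
top 56 c [597.9  42.1] ang 116.4 ext -24.0 25.4 end [586.6  64.8]
  depth mean [597.7  42.   79.8]
side 44 c [595.9  43.6] ang 114.5 ext -20.7 21.4 end [587.   63.1]
  depth mean [595.7  41.8  79.3]
115 [616.96672526   4.18050183  87.84035757] [36.62352817 40.18480447 16.77331511] [300.91304348 217.07826087] [[616.84180562   4.19461325  89.        ]]
```

```bash
python3 -m creep '[{"dx":0,"dy":0,"dz":0,"wx":0,"wy":0,"wz":0,"claw":1},{"dx":0,"dy":0,"dz":0,"wx":0,"wy":0,"wz":0,"claw":1},{"dx":0,"dy":0,"dz":-2,"wx":0,"wy":0,"wz":0,"claw":1},{"dx":0,"dy":0,"dz":-4,"wx":0,"wy":0,"wz":0,"claw":1},{"dx":0,"dy":0,"dz":-5,"wx":0,"wy":0,"wz":0,"claw":1},{"dx":0,"dy":0,"dz":-5,"wx":0,"wy":0,"wz":5,"claw":1},{"dx":0,"dy":0,"dz":0,"wx":0,"wy":0,"wz":10,"claw":1},{"dx":0,"dy":0,"dz":0,"wx":0,"wy":0,"wz":10,"claw":1}]'; python3 plan.py 551 141 150 26
```

```text
time_s: 14.55
tool_pos: [541.7, 317.8, 167.2]
eef_rot: [0.831, 3.028, 0.003]
ft_force: [-0.0, 0.4, -2.6]
gripper_width: 0.224
tcp [541.7 317.8 167.2] psi 59.3 t 14.55 F [-0.   0.4 -2.6] w 0.224 q6 -31.2
shift first (cm) [ -9.82 -14.73   1.7 ]  turn(deg) [1.60e-01 3.00e-02 3.33e+01]  shift if turned first [-16.29  -6.92   1.72]
```

```bash
python3 plan.py 660 55 185 59.3
```

```text
tcp [541.7 317.8 167.2] psi 59.3 t 14.55 F [-0.   0.4 -2.6] w 0.224 q6 -31.2
shift first (cm) [-23.59 -16.55  -1.79]  turn(deg) [0.14 0.07 0.  ]  shift if turned first [-23.59 -16.56  -1.78]
```

```bash
python3 -m creep '[{"dx":-2.5,"dy":-1.7,"dz":-0.3,"wx":0,"wy":0,"wz":0,"claw":1},{"dx":-4.2,"dy":-3,"dz":-0.3,"wx":0,"wy":0,"wz":0,"claw":1},{"dx":-4.2,"dy":-3,"dz":-0.3,"wx":0,"wy":0,"wz":0,"claw":1},{"dx":-4.2,"dy":-3,"dz":-0.3,"wx":0,"wy":0,"wz":0,"claw":1},{"dx":-4.2,"dy":-3,"dz":-0.3,"wx":0,"wy":0,"wz":0,"claw":1},{"dx":-4.2,"dy":-2.8,"dz":-0.3,"wx":0,"wy":0,"wz":0,"claw":1},{"dx":0,"dy":0,"dz":0,"wx":0,"wy":0,"wz":0,"claw":1},{"dx":0,"dy":0,"dz":0,"wx":0,"wy":0,"wz":0,"claw":1}]'; python3 plan.py 660 55 185 59.3; python3 snap.py wrist w6; python3 snap.py top t6
```

```text
time_s: 15.55
tool_pos: [660.2, 56.4, 183.0]
eef_rot: [-0.824, -3.031, -0.001]
ft_force: [-0.4, -0.1, -1.8]
gripper_width: 0.224
tcp [660.2  56.4 183. ] psi 59.58 t 15.55 F [-0.4 -0.1 -1.8] w 0.224 q6 -56.9
shift first (cm) [-0.05 -0.13 -0.2 ]  turn(deg) [ 0.02 -0.05  0.28]  shift if turned first [-0.05 -0.13 -0.2 ]
```

View pics/w6.png

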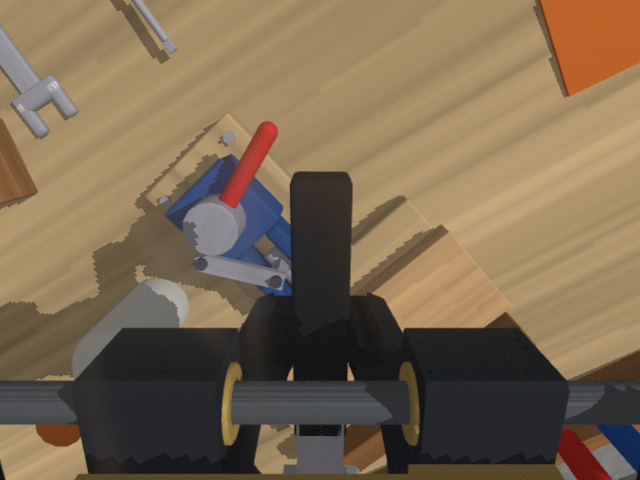

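View pics/t6.png

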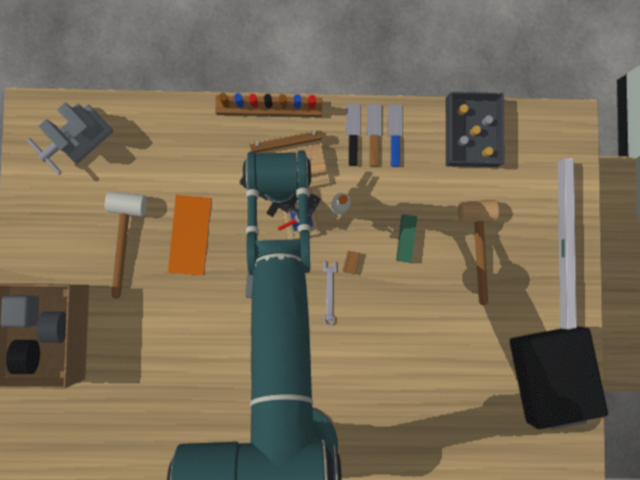

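The wrist view shows the red rod from (228,204) to (270,127) and the hub disc at about (215,225). The bar's tail is at (322,172). I fit the rod and hub.

Run:
```python
from h import *
f=np.load("w6.npz");P=(f['K'],f['Rm'],f['e']);im=f['im']
h=hsv(im); m=((h[...,0]<5)|(h[...,0]>175))&(h[...,1]>150)&(h[...,2]>60); z=np.zeros_like(m); z[100:230,200:290]=1; m=biggest(m&z)
v,u=np.nonzero(m); X=plane(P,np.c_[u,v],78.)[:,:2]   # silhouette effective height
c=X.mean(0);a=np.linalg.svd(X-c)[2][0];a=a if a[1]>0 else -a
t=(X-c)@a;n=np.array([-a[1],a[0]]);w=(X-c)@n
mid=np.abs(t)<15; print("c",c,"ang",np.degrees(np.arctan2(a[1],a[0])),t.min(),t.max(),"width",w[mid].min(),w[mid].max(),"end",c+a*t.max())
X75=plane(P,np.c_[u,v],75.)[:,:2]; print("c at 75",X75.mean(0), "z pts", np.median(pts(P,m,f['d'])[0],0))
# hub top: grey, z~89
Y,uv=pts(P,np.ones(im.shape[:2],bool),f['d']); s=(Y[:,2]>85)&(Y[:,2]<93)&(abs(uv[:,0]-215)<45)&(abs(uv[:,1]-225)<45)&(h[uv[:,1],uv[:,0],1]<80)
(cc,r)=cv2.minEnclosingCircle(uv[s].astype(np.float32)); print("hub",s.sum(),cc,r,plane(P,cc,89),plane(P,uv[s].mean(0),89))
hp=plane(P,cc,89)[0,:2]
print("hub->end",(c+a*t.max())-hp, "hub offset from rod line",(hp-c)@n, "dist hub-end",np.linalg.norm(c+a*t.max()-hp))
# jig screws/ base orientation
```

```text
c [601.03629892  43.84520064] ang 117.38336356599865 -27.958471623294532 27.847394576481022 width -5.493709577534067 5.6249238643694985 end [588.22811315  68.57226601]
c at 75 [601.09659768  43.2255036 ] z pts [600.93879465  44.3323796   79.62130951]
hub 2392 (210.66831970214844, 227.9554443359375) 28.78941535949707 [[620.63405889   6.19383564  89.        ]] [[620.63864842   6.1627778   89.        ]]
hub->end [-32.40594574  62.37843037] hub offset from rod line -0.08436749484423033 dist hub-end 70.29376853381682
```

Run:
```python
from h import *
f=np.load("w5.npz");P=(f['K'],f['Rm'],f['e']);im=f['im']
m=biggest(rng(im,(5,180,70),(16,255,255))|((im.max(2)<110)&(np.abs(np.arange(640)-320)<75)[None]&((np.arange(480)>60)&(np.arange(480)<345))[:,None]))
cn=max(cv2.findContours(m.astype(np.uint8),0,1)[0],key=cv2.contourArea)
q=cv2.approxPolyDP(cv2.convexHull(cn),12,True)[:,0]; print(q.tolist()); X=plane(P,q,3); print(X.round(1)); print(X.mean(0))
P=pose("top");f=np.load("top0.npz");im=f['im'];m=biggest(rng(im,(5,180,70),(16,255,255)))
cn=max(cv2.findContours(m.astype(np.uint8),0,1)[0],key=cv2.contourArea)
q=cv2.approxPolyDP(cv2.convexHull(cn),8,True)[:,0]; print(q.tolist()); X=plane(P,q,3); print(X.round(1)); print(X.mean(0), plane(P,np.argwhere(m)[:,::-1].mean(0),3))
P=pose("side");f=np.load("side0.npz");im=f['im'];m=biggest(rng(im,(5,180,70),(16,255,255)))
cn=max(cv2.findContours(m.astype(np.uint8),0,1)[0],key=cv2.contourArea)
q=cv2.approxPolyDP(cv2.convexHull(cn),6,True)[:,0]; print(q.tolist()); X=plane(P,q,3); print(X.round(1)); print(X.mean(0))
```

```text
[[398, 45], [389, 348], [265, 351], [243, 49]]
[[468.5 373.7   3. ]
 [685.8 358.1   3. ]
 [679.3 260.8   3. ]
 [461.6 275.9   3. ]]
[573.84580038 317.12074504   3.        ]
[[176, 195], [210, 199], [202, 274], [168, 271]]
[[682.4 355.3   3. ]
 [672.7 259.8   3. ]
 [461.9 276.8   3. ]
 [468.9 371.4   3. ]]
[571.48376308 315.83156583   3.        ] [[570.75514883 315.25557017   3.        ]]
[[346, 176], [343, 193], [272, 193], [274, 176]]
[[681.6 350.3   3. ]
 [662.9 257.4   3. ]
 [460.8 273.7   3. ]
 [466.9 367.8   3. ]]
[568.06698583 312.30832098   3.        ]
```

```bash
python3 - <<'E'
from h import *
f=np.load("w6.npz");P=(f['K'],f['Rm'],f['e']);M=R.from_rotvec(f['tr']).as_matrix()
for uv in [(321,171),(292,240),(351,240)]:
  X=plane(P,uv,f['tp'][2]+17.0)[0]; print(((X-f['tp'])@M).round(1))
E
python3 plan.py 548.3 144.9 125 27.4
```

```text
[ 57.6   1.7 -16.9]
[ 35.5  -7.6 -17. ]
[ 35.5  11.3 -17. ]
tcp [660.   57.4 182.7] psi 59.69 t 15.65 F [-0.9  0.4 -1.8] w 0.223 q6 -56.9
shift first (cm) [14.05  1.92  5.79]  turn(deg) [-1.000e-02 -5.000e-02  3.229e+01]  shift if turned first [12.91 -5.89  5.77]
```

Run:
```python
from h import *
c=cams.get_calibration("wrist")
print(c['hand_eye'].round(4), c['mtx'].round(1))
for n in ["w5","w6"]:
    f=np.load(n+".npz");M=R.from_rotvec(f['tr']).as_matrix()
    print(n,(M.T@(f['e']-f['tp'])).round(2),(M.T@f['Rm']).round(4)[1],f['K'].round(1)[0],f['tp'],f['tr'])
```

```text
[[ 1.000000e-04  9.554000e-01  2.952000e-01  7.538560e+01]
 [ 1.000000e+00  1.000000e-04 -8.000000e-04  1.319700e+00]
 [-8.000000e-04  2.952000e-01 -9.554000e-01 -1.455237e+02]
 [ 0.000000e+00  0.000000e+00  0.000000e+00  1.000000e+00]] [[419.2   0.  320.2]
 [  0.  419.2 239.6]
 [  0.    0.    1. ]]
w5 [  74.94    0.72 -145.52] [ 1.e+00  2.e-04 -9.e-04] [419.2   0.  320.2] [577.61030609 313.12895162 146.87745145] [-1.47918122e-01 -3.13725647e+00  1.11095015e-03]
w6 [  75.39    1.32 -145.52] [ 1.e+00  1.e-04 -8.e-04] [419.2   0.  320.2] [660.24614167  56.40848904 183.00105792] [-8.23999218e-01 -3.03076056e+00 -8.61614935e-04]
```

Run:
```python
from h import *
A=[];b=[]
def add(psi,x,y):
    p=np.radians(psi);A.append([1,0,-np.sin(p),np.cos(p)]);b.append(x);A.append([0,1,np.cos(p),np.sin(p)]);b.append(y)
add(-64.98,78.2548,0.1852)
for n in ["w1b","w2","w4","w5","w6"]:
    f=np.load(n+".npz");M=R.from_rotvec(f['tr']).as_matrix();t=M.T@(f['e']-f['tp']);psi=np.degrees(np.arctan2(M[1,1],M[0,1]));print(n,psi.round(1),t.round(2));add(psi,t[0],t[1])
s=np.linalg.lstsq(np.array(A),np.array(b),rcond=None);print(s[0],s[1],(np.array(A)@s[0]-b).round(2))
```

```text
w1b -96.7 [  78.09   -0.75 -145.52]
w2 -96.7 [  78.09   -0.75 -145.52]
w4 84.6 [  74.94    0.72 -145.52]
w5 84.6 [  74.94    0.72 -145.52]
w6 59.6 [  75.39    1.32 -145.52]
[ 7.65226604e+01 -2.47693370e-04  1.64752476e+00  5.65105533e-01] [7.51405074e-06] [-0. -0.  0.  0.  0.  0. -0.  0.  0. -0.  0.  0.]
```

```bash
python3 -m creep '[{"dx":0,"dy":0,"dz":0,"wx":0,"wy":0,"wz":8,"claw":1},{"dx":0,"dy":0,"dz":0,"wx":0,"wy":0,"wz":10,"claw":1},{"dx":0,"dy":0,"dz":0,"wx":0,"wy":0,"wz":10,"claw":1},{"dx":2.9,"dy":-1.4,"dz":0,"wx":0,"wy":0,"wz":4.3,"claw":1},{"dx":4,"dy":-1.8,"dz":0,"wx":0,"wy":0,"wz":0,"claw":1},{"dx":4,"dy":-1.8,"dz":2,"wx":0,"wy":0,"wz":0,"claw":1},{"dx":2,"dy":-0.9,"dz":3.5,"wx":0,"wy":0,"wz":0,"claw":1},{"dx":0,"dy":0,"dz":0,"wx":0,"wy":0,"wz":0,"claw":1}]'; python3 plan.py 547.9 142.8 115 27.4
```

```text
time_s: 16.65
tool_pos: [543.0, 143.1, 124.7]
eef_rot: [-1.626, -2.682, 0.008]
ft_force: [-0.3, -0.7, -2.5]
gripper_width: 0.22
tcp [543.  143.1 124.7] psi 27.56 t 16.65 F [-0.3 -0.7 -2.5] w 0.22 q6 -15.3
shift first (cm) [-0.26  0.42  0.97]  turn(deg) [-0.41 -0.13  0.16]  shift if turned first [-0.25  0.42  0.97]
```

```bash
python3 -m creep '[{"dx":-0.25,"dy":0.4,"dz":1,"wx":0,"wy":0,"wz":0.2,"claw":1},{"dx":0,"dy":0,"dz":0,"wx":0,"wy":0,"wz":0,"claw":1},{"dx":0,"dy":0,"dz":0,"wx":0,"wy":0,"wz":0,"claw":1},{"dx":0,"dy":0,"dz":0,"wx":0,"wy":0,"wz":0,"claw":1},{"dx":0,"dy":0,"dz":0,"wx":0,"wy":0,"wz":0,"claw":1},{"dx":0,"dy":0,"dz":0,"wx":0,"wy":0,"wz":0,"claw":1},{"dx":0,"dy":0,"dz":0,"wx":0,"wy":0,"wz":0,"claw":1},{"dx":0,"dy":0,"dz":0,"wx":0,"wy":0,"wz":0,"claw":1}]'; python3 plan.py 547.9 142.8 115 27.4;python3 snap.py side s7;python3 snap.py top t7
python3 - <<'E'
import cv2
a=cv2.imread('pics/s7.png')[160:280,250:400]; cv2.imwrite('pics/s7c.png',cv2.resize(a,None,fx=5,fy=5,interpolation=cv2.INTER_CUBIC))
a=cv2.imread('pics/t7.png')[150:300,200:400]; cv2.imwrite('pics/t7c.png',cv2.resize(a,None,fx=4,fy=4,interpolation=cv2.INTER_CUBIC))
E
```

```text
time_s: 17.65
tool_pos: [552.4, 141.4, 117.7]
eef_rot: [-1.638, -2.68, 0.0]
ft_force: [0.7, -0.4, -2.1]
gripper_width: 0.225
tcp [552.4 141.4 117.7] psi 27.13 t 17.65 F [ 0.7 -0.4 -2.1] w 0.225 q6 -15.3
shift first (cm) [ 0.33 -0.34  0.27]  turn(deg) [-0.   -0.   -0.27]  shift if turned first [ 0.33 -0.33  0.27]
```

View pics/s7c.png

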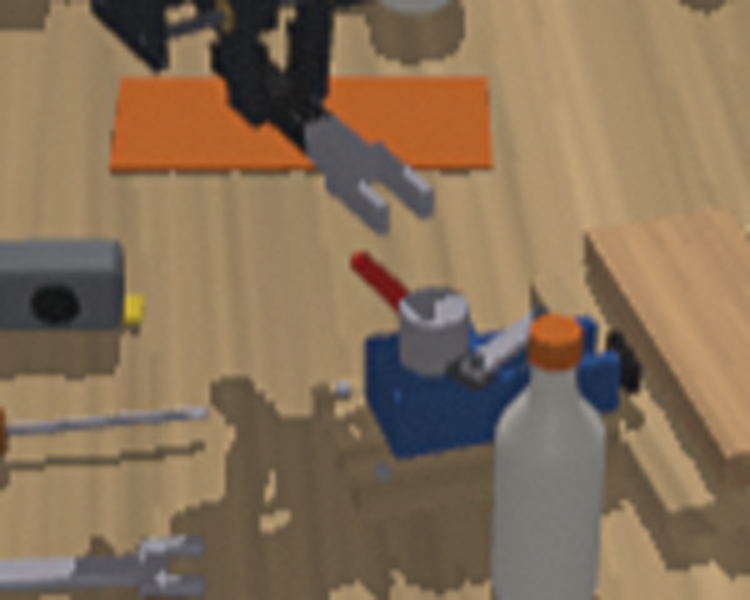

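View pics/t7c.png

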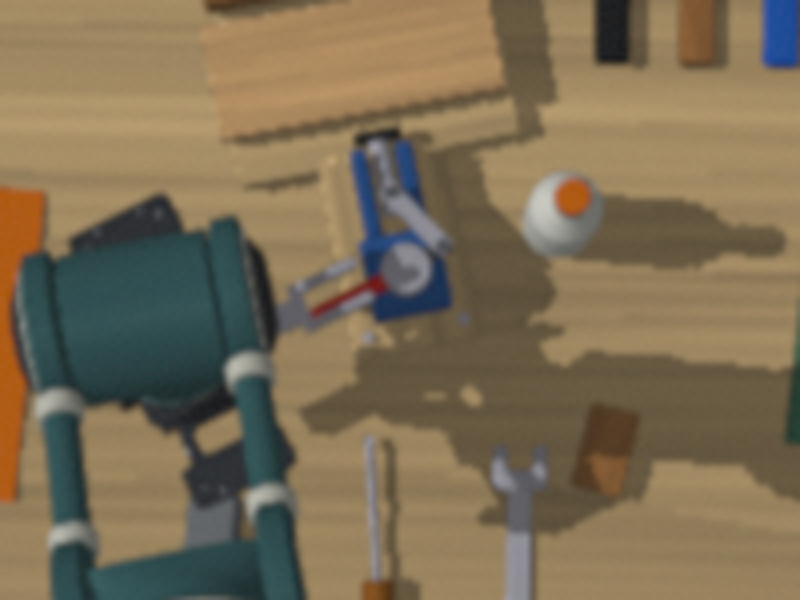

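```bash
python3 -m creep '[{"dx":0.33,"dy":-0.35,"dz":0.5,"wx":0,"wy":0,"wz":-0.3,"claw":1},{"dx":0,"dy":0,"dz":0.5,"wx":0,"wy":0,"wz":0,"claw":1},{"dx":0,"dy":0,"dz":0,"wx":0,"wy":0,"wz":0,"claw":1},{"dx":0,"dy":0,"dz":0,"wx":0,"wy":0,"wz":0,"claw":1},{"dx":0,"dy":0,"dz":0,"wx":0,"wy":0,"wz":0,"claw":1},{"dx":0,"dy":0,"dz":0,"wx":0,"wy":0,"wz":0,"claw":1},{"dx":0,"dy":0,"dz":0,"wx":0,"wy":0,"wz":0,"claw":1},{"dx":0,"dy":0,"dz":0,"wx":0,"wy":0,"wz":0,"claw":1}]'; python3 plan.py 547.9 142.8 67 27.4;python3 snap.py top t8
python3 - <<'E'
import cv2,numpy as np
from h import *
a=cv2.imread('pics/t8.png')[195:245,262:322]; cv2.imwrite('pics/t8c.png',cv2.resize(a,None,fx=12,fy=12,interpolation=cv2.INTER_CUBIC))
f=np.load("t8.npz");P=(f['K'],f['Rm'],f['e']);im,d=f['im'],f['d']
Y,uv=pts(P,np.ones(d.shape,bool),d)
s=(uv[:,0]>265)&(uv[:,0]<296)&(uv[:,1]>205)&(uv[:,1]<240)
s1=s&(Y[:,2]>104)&(Y[:,2]<130)
H=np.array([619,5.6]);a=np.radians(117.4);u=np.array([np.cos(a),np.sin(a)]);n=np.array([-u[1],u[0]])
h=hsv(im)[uv[:,1],uv[:,0]]
red=s&((h[:,0]<6)|(h[:,0]>174))&(h[:,1]>150)&(Y[:,2]<90)&(Y[:,2]>65)
for nm,q in [("fork",s1),("red",red)]:
    r=(Y[q][:,:2]-H); print(nm,q.sum(),"along",np.percentile(r@u,[2,50,98]).round(1),"lat",np.percentile(r@n,[2,25,50,75,98]).round(1),"z",np.median(Y[q][:,2]).round(1))
E
```

```text
time_s: 18.75
tool_pos: [547.9, 142.7, 107.8]
eef_rot: [1.631, 2.685, 0.0]
ft_force: [0.5, -0.5, -2.0]
gripper_width: 0.223
tcp [547.9 142.7 107.8] psi 27.43 t 18.75 F [ 0.5 -0.5 -2. ] w 0.223 q6 -15.3
shift first (cm) [0.01 0.   4.08]  turn(deg) [0.01 0.   0.03]  shift if turned first [0.01 0.   4.08]
fork 166 along [34.  68.1 93.4] lat [-13.2  -7.7   3.8  13.4  18. ] z 121.5
red 43 along [18.3 41.3 66.5] lat [-1.8  0.3  1.5  3.   5.2] z 80.3
```

View pics/t8c.png

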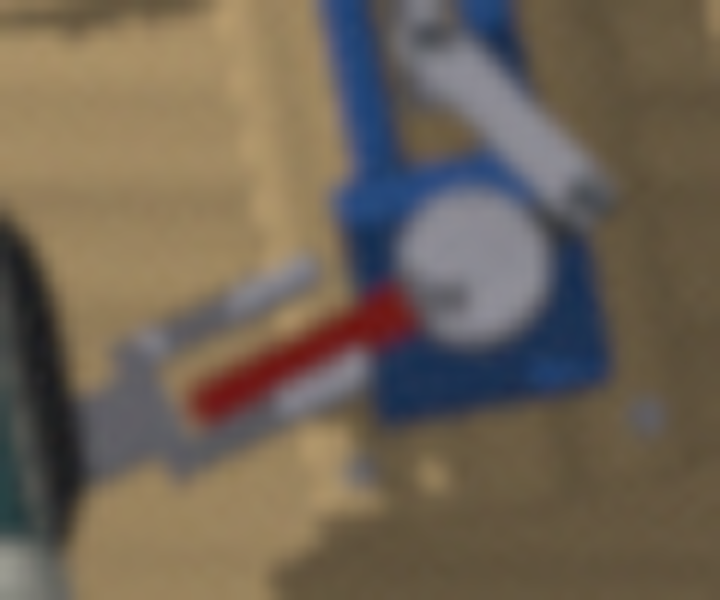

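```bash
python3 -m creep '[{"dx":0,"dy":0,"dz":0.8,"wx":0,"wy":0,"wz":0,"claw":1},{"dx":0,"dy":0,"dz":0.8,"wx":0,"wy":0,"wz":0,"claw":1},{"dx":0,"dy":0,"dz":0.6,"wx":0,"wy":0,"wz":0,"claw":1},{"dx":0,"dy":0,"dz":0.4,"wx":0,"wy":0,"wz":0,"claw":1},{"dx":0,"dy":0,"dz":0.4,"wx":0,"wy":0,"wz":0,"claw":1},{"dx":0,"dy":0,"dz":0.2,"wx":0,"wy":0,"wz":0,"claw":1},{"dx":0,"dy":0,"dz":0,"wx":0,"wy":0,"wz":0,"claw":1},{"dx":0,"dy":0,"dz":0,"wx":0,"wy":0,"wz":0,"claw":1}]'; python3 plan.py 547.9 142.8 67 27.4
```

```text
time_s: 19.8
tool_pos: [548.0, 142.8, 75.9]
eef_rot: [1.631, 2.685, 0.0]
ft_force: [0.3, -0.1, -2.4]
gripper_width: 0.221
tcp [548.  142.8  75.9] psi 27.43 t 19.8 F [ 0.3 -0.1 -2.4] w 0.221 q6 -15.3
shift first (cm) [ 0.01 -0.01  0.89]  turn(deg) [0.02 0.01 0.03]  shift if turned first [ 0.01 -0.01  0.89]
```

No contact force, so the rod is in the slot. I lower the last 9 mm and look.

```bash
python3 -m creep '[{"dx":0,"dy":0,"dz":0.4,"wx":0,"wy":0,"wz":0,"claw":1},{"dx":0,"dy":0,"dz":0.4,"wx":0,"wy":0,"wz":0,"claw":1},{"dx":0,"dy":0,"dz":0.1,"wx":0,"wy":0,"wz":0,"claw":1},{"dx":0,"dy":0,"dz":0,"wx":0,"wy":0,"wz":0,"claw":1},{"dx":0,"dy":0,"dz":0,"wx":0,"wy":0,"wz":0,"claw":1},{"dx":0,"dy":0,"dz":0,"wx":0,"wy":0,"wz":0,"claw":1},{"dx":0,"dy":0,"dz":0,"wx":0,"wy":0,"wz":0,"claw":1},{"dx":0,"dy":0,"dz":0,"wx":0,"wy":0,"wz":0,"claw":1}]'; python3 plan.py 547.9 142.8 67 27.4;python3 snap.py side s9
python3 - <<'E'
import cv2
a=cv2.imread('pics/s9.png')[170:270,270:390]; cv2.imwrite('pics/s9c.png',cv2.resize(a,None,fx=6,fy=6,interpolation=cv2.INTER_CUBIC))
E
```

```text
time_s: 20.8
tool_pos: [547.9, 142.7, 66.8]
eef_rot: [1.631, 2.685, 0.0]
ft_force: [0.1, 0.6, -2.1]
gripper_width: 0.226
tcp [547.9 142.7  66.8] psi 27.43 t 20.8 F [ 0.1  0.6 -2.1] w 0.226 q6 -15.3
shift first (cm) [ 0.    0.01 -0.02]  turn(deg) [0.01 0.   0.03]  shift if turned first [ 0.    0.01 -0.02]
```

View pics/s9c.png

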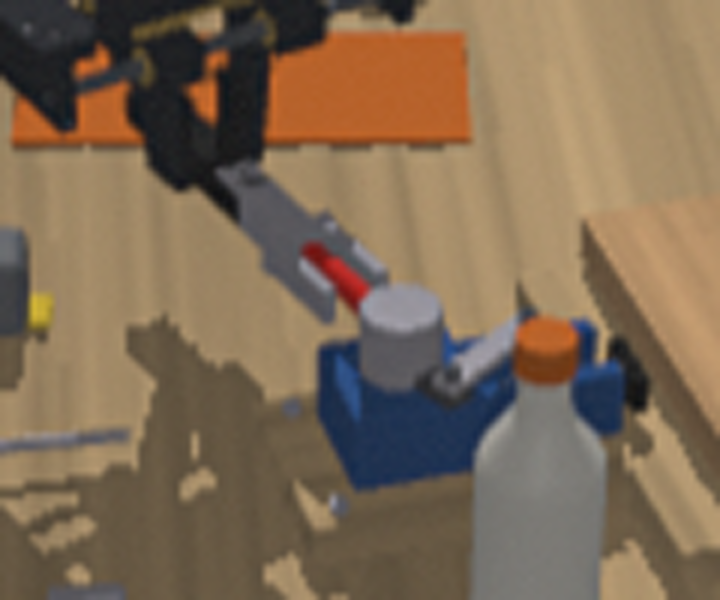

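```bash
python3 -m creep '[{"dx":-0.06,"dy":-1.35,"dz":0,"wx":0,"wy":0,"wz":-6,"claw":1},{"dx":-0.03,"dy":-1.35,"dz":0,"wx":0,"wy":0,"wz":-6,"claw":1},{"dx":-0.01,"dy":-1.35,"dz":0,"wx":0,"wy":0,"wz":-6,"claw":1},{"dx":0.01,"dy":-1.35,"dz":0,"wx":0,"wy":0,"wz":-5,"claw":1},{"dx":0.01,"dy":-1.35,"dz":0,"wx":0,"wy":0,"wz":-5,"claw":1},{"dx":0.01,"dy":-1.35,"dz":0,"wx":0,"wy":0,"wz":-5,"claw":1},{"dx":0.01,"dy":-1.35,"dz":0,"wx":0,"wy":0,"wz":-5,"claw":1},{"dx":0.01,"dy":-1.35,"dz":0,"wx":0,"wy":0,"wz":-5,"claw":1}]'
python3 - <<'E'
from h import *
s=readout.read_state();M=R.from_rotvec(s['eef_rot']).as_matrix();r=s['tool_pos'][:2]-[619,5.6]
print("alpha rot",np.degrees(np.arctan2(r[1],r[0]))%360-117.4,"rad",np.hypot(*r),"psi-27.4",np.degrees(np.arctan2(M[1,1],M[0,1]))-27.4,s['ft_force'],s['tool_pos'],s['gripper_width'])
E
python3 snap.py side s10; python3 snap.py top t10
python3 - <<'E'
import cv2
a=cv2.imread('pics/s10.png')[170:270,250:390]; cv2.imwrite('pics/s10c.png',cv2.resize(a,None,fx=5.5,fy=5.5,interpolation=cv2.INTER_CUBIC))
E
```

```text
time_s: 21.85
tool_pos: [478.4, 68.1, 67.8]
eef_rot: [0.533, 3.092, 0.012]
ft_force: [5.1, 15.6, -3.8]
gripper_width: 0.227
alpha rot 38.648265730465596 rad 153.83436365589995 psi-27.4 43.03645693203507 [ 5.11855319 15.59097134 -3.82122534] [478.41265695  68.05166463  67.83145528] 0.22692634475835907
```

View pics/s10c.png

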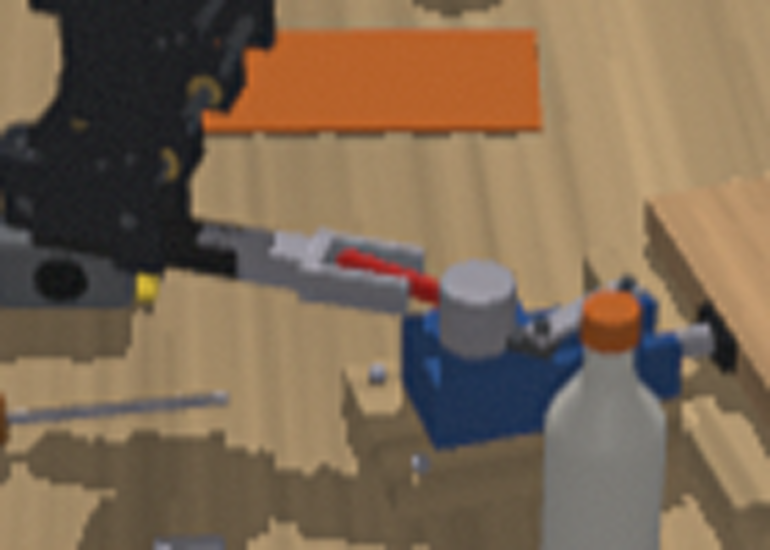

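The handle is turning with the fork and the wrist reads 16 N, as expected. I continue through the dead point.

```bash
python3 -m creep '[{"dx":0.01,"dy":-1.35,"dz":0,"wx":0,"wy":0,"wz":-5,"claw":1},{"dx":0.01,"dy":-1.35,"dz":0,"wx":0,"wy":0,"wz":-5,"claw":1},{"dx":0.01,"dy":-1.35,"dz":0,"wx":0,"wy":0,"wz":-5,"claw":1},{"dx":0.01,"dy":-1.35,"dz":0,"wx":0,"wy":0,"wz":-5,"claw":1},{"dx":0.01,"dy":-1.35,"dz":0,"wx":0,"wy":0,"wz":-5,"claw":1},{"dx":0.01,"dy":-1.35,"dz":0,"wx":0,"wy":0,"wz":-5,"claw":1},{"dx":0.01,"dy":-1.35,"dz":0,"wx":0,"wy":0,"wz":-4,"claw":1},{"dx":0,"dy":0,"dz":0,"wx":0,"wy":0,"wz":0,"claw":1}]'
cat > al.py <<'E'
from h import *
s=readout.read_state();M=R.from_rotvec(s['eef_rot']).as_matrix();r=s['tool_pos'][:2]-[619,5.6]
print("alpha rot",np.degrees(np.arctan2(r[1],r[0]))%360-117.4,"rad",np.hypot(*r),"psi-27.4",np.degrees(np.arctan2(M[1,1],M[0,1]))-27.4,s['ft_force'],s['tool_pos'],s['gripper_width'])
E
python3 al.py
python3 snap.py side s11; python3 snap.py top t11
python3 - <<'E'
import cv2
a=cv2.imread('pics/s11.png')[170:270,250:390]; cv2.imwrite('pics/s11c.png',cv2.resize(a,None,fx=5.5,fy=5.5,interpolation=cv2.INTER_CUBIC))
a=cv2.imread('pics/t11.png')[120:300,220:420]; cv2.imwrite('pics/t11c.png',cv2.resize(a,None,fx=3.3,fy=3.3,interpolation=cv2.INTER_CUBIC))
E
```

```text
time_s: 22.95
tool_pos: [466.6, -27.5, 66.4]
eef_rot: [0.395, -3.114, -0.003]
ft_force: [-3.7, 4.9, -0.6]
gripper_width: 0.221
alpha rot 74.84538805684014 rad 155.9373409696199 psi-27.4 77.05346555347873 [-3.65065816  4.8540634  -0.595393  ] [466.61051699 -27.47415574  66.37611056] 0.2208703251618552
```

View pics/s11c.png

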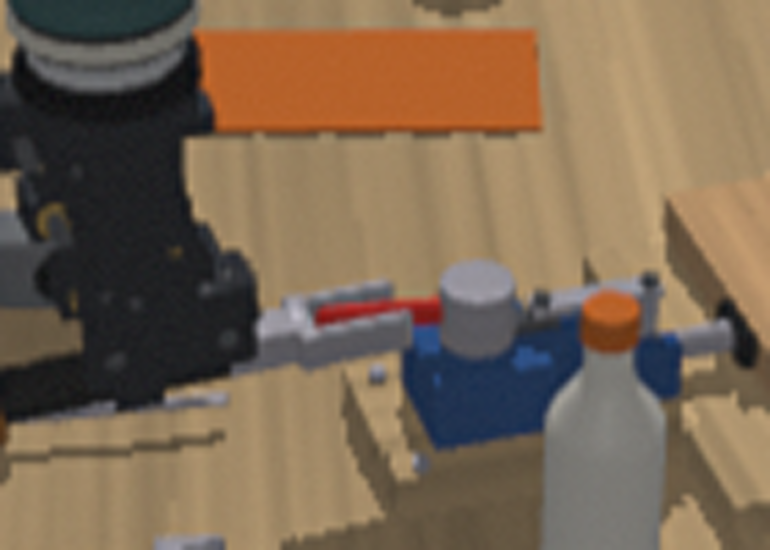

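View pics/t11c.png

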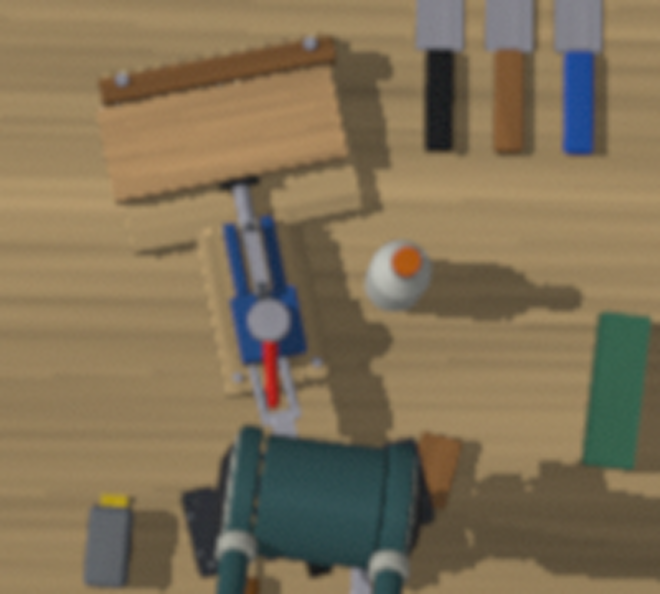

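```bash
cat > red.py <<'E'
import sys; from h import *
for n in sys.argv[1:]:
    f=np.load(n+".npz"); im=f['im'];P=(f['K'],f['Rm'],f['e'])
    h=hsv(im); m=((h[...,0]<5)|(h[...,0]>175))&(h[...,1]>150)&(h[...,2]>60); z=np.zeros_like(m); z[195:255,280:345]=1; m=biggest(m&z)
    v,u=np.nonzero(m); X=plane(P,np.c_[u,v],78.)[:,:2]; c=X.mean(0)
    a=np.linalg.svd(X-c)[2][0]; H=np.array([617,3.5]) if n[0]=='t' else np.array([615.3,5]); r=c-H
    print(n,len(X),c.round(1),"axis",(np.degrees(np.arctan2(a[1],a[0]))%180+180).round(1),"from hub",(np.degrees(np.arctan2(r[1],r[0]))%360).round(1))
E
python3 red.py t11 s11
```

```text
t11 66 [576.6   1.3] axis 182.9 from hub 183.1
s11 53 [ 5.775e+02 -1.000e-01] axis 358.9 from hub 187.8
```

```bash
python3 -m creep '[{"dx":0.0,"dy":-0.9,"dz":0,"wx":0,"wy":0,"wz":-4,"claw":1},{"dx":0.0,"dy":-0.9,"dz":0,"wx":0,"wy":0,"wz":-4,"claw":1},{"dx":0,"dy":-0.5,"dz":0,"wx":0,"wy":0,"wz":-2,"claw":1},{"dx":0,"dy":0,"dz":0,"wx":0,"wy":0,"wz":0,"claw":1},{"dx":0,"dy":0,"dz":0,"wx":0,"wy":0,"wz":0,"claw":1},{"dx":0,"dy":0,"dz":0,"wx":0,"wy":0,"wz":0,"claw":1},{"dx":0,"dy":0,"dz":0,"wx":0,"wy":0,"wz":0,"claw":1},{"dx":0,"dy":0,"dz":0,"wx":0,"wy":0,"wz":0,"claw":1}]';python3 al.py
python3 snap.py side s12; python3 snap.py top t12; python3 red.py t12 s12
python3 - <<'E'
import cv2
a=cv2.imread('pics/t12.png')[120:300,220:420]; cv2.imwrite('pics/t12c.png',cv2.resize(a,None,fx=3.3,fy=3.3,interpolation=cv2.INTER_CUBIC))
E
```

```text
time_s: 24.05
tool_pos: [474.8, -49.8, 66.6]
eef_rot: [0.665, -3.07, -0.0]
ft_force: [-1.6, -0.9, -3.1]
gripper_width: 0.222
alpha rot 83.61448468003269 rad 154.4895006507177 psi-27.4 87.0285195726214 [-1.62408999 -0.89834698 -3.06952243] [474.78562704 -49.80054551  66.59328385] 0.22182297105082047
t12 63 [575.3  -5.1] axis 191.8 from hub 191.6
s12 55 [577.7  -6.1] axis 188.9 from hub 196.4
```

View pics/t12c.png

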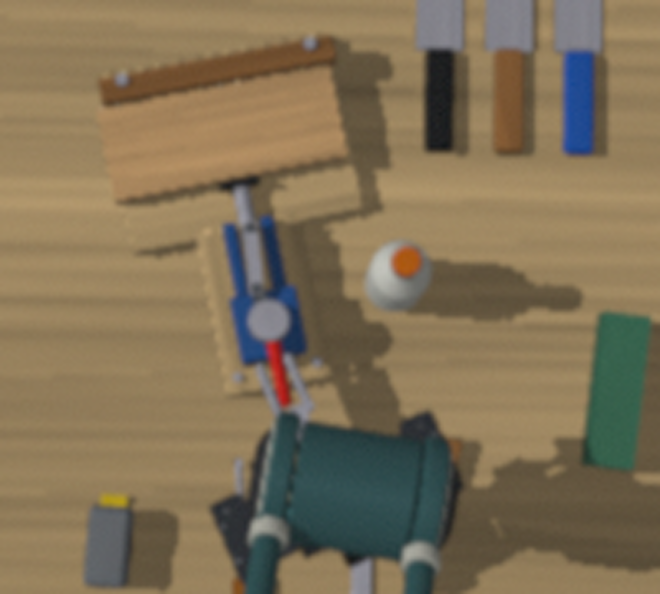

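```bash
python3 -m creep '[{"dx":0,"dy":0.7,"dz":0,"wx":0,"wy":0,"wz":4,"claw":1},{"dx":0,"dy":0.7,"dz":0,"wx":0,"wy":0,"wz":4,"claw":1},{"dx":0,"dy":0.7,"dz":0,"wx":0,"wy":0,"wz":3,"claw":1},{"dx":0,"dy":0,"dz":0,"wx":0,"wy":0,"wz":0,"claw":1},{"dx":0,"dy":0,"dz":-0.5,"wx":0,"wy":0,"wz":0,"claw":1},{"dx":0,"dy":0,"dz":-1,"wx":0,"wy":0,"wz":0,"claw":1},{"dx":0,"dy":0,"dz":0,"wx":0,"wy":0,"wz":0,"claw":1},{"dx":0,"dy":0,"dz":0,"wx":0,"wy":0,"wz":0,"claw":1}]';python3 al.py
```

```text
time_s: 25.15
tool_pos: [468.1, -30.3, 82.0]
eef_rot: [-0.367, 3.119, -0.0]
ft_force: [0.3, 0.2, -2.4]
gripper_width: 0.223
alpha rot 75.98299878972779 rad 155.13728873623444 psi-27.4 76.02534726156043 [ 0.33246292  0.24849572 -2.41258886] [468.0755262  -30.30795962  82.04561891] 0.22276629461903436
```

```bash
python3 -m creep '[{"dx":0,"dy":0,"dz":-2,"wx":0,"wy":0,"wz":0,"claw":1},{"dx":0,"dy":0,"dz":-4,"wx":0,"wy":0,"wz":0,"claw":1},{"dx":0,"dy":0,"dz":-4,"wx":0,"wy":0,"wz":0,"claw":1},{"dx":0,"dy":0,"dz":0,"wx":0,"wy":0,"wz":8,"claw":1},{"dx":0,"dy":0,"dz":0,"wx":0,"wy":0,"wz":9.5,"claw":1},{"dx":0,"dy":0,"dz":0,"wx":0,"wy":0,"wz":0,"claw":1},{"dx":0,"dy":0,"dz":0,"wx":0,"wy":0,"wz":0,"claw":1},{"dx":0,"dy":0,"dz":0,"wx":0,"wy":0,"wz":0,"claw":1}]';python3 plan.py 539.3 318.9 60 85.9
```

```text
time_s: 26.15
tool_pos: [467.6, -30.2, 181.4]
eef_rot: [-0.109, -3.139, -0.0]
ft_force: [-0.1, 0.2, -2.3]
gripper_width: 0.221
tcp [467.6 -30.2 181.4] psi 86.01 t 26.15 F [-0.1  0.2 -2.3] w 0.221 q6 -92.7
shift first (cm) [-4.73 35.32 12.14]  turn(deg) [ 0.   -0.03  0.11]  shift if turned first [-4.65 35.33 12.14]
```

```bash
python3 -m creep '[{"dx":-0.5,"dy":3,"dz":0,"wx":0,"wy":0,"wz":0,"claw":1},{"dx":-0.6,"dy":5,"dz":0,"wx":0,"wy":0,"wz":0,"claw":1},{"dx":-0.6,"dy":5,"dz":0,"wx":0,"wy":0,"wz":0,"claw":1},{"dx":-0.6,"dy":5,"dz":0,"wx":0,"wy":0,"wz":0,"claw":1},{"dx":-0.6,"dy":5,"dz":0,"wx":0,"wy":0,"wz":0,"claw":1},{"dx":-0.6,"dy":5,"dz":2,"wx":0,"wy":0,"wz":0,"claw":1},{"dx":-0.6,"dy":4.3,"dz":3,"wx":0,"wy":0,"wz":0,"claw":1},{"dx":-0.6,"dy":3,"dz":3,"wx":0,"wy":0,"wz":0,"claw":1}]';python3 -m creep '[{"dx":0,"dy":0,"dz":3,"wx":0,"wy":0,"wz":0,"claw":1},{"dx":0,"dy":0,"dz":3,"wx":0,"wy":0,"wz":0,"claw":1},{"dx":0,"dy":0,"dz":2,"wx":0,"wy":0,"wz":0,"claw":1},{"dx":0,"dy":0,"dz":0,"wx":0,"wy":0,"wz":0,"claw":1},{"dx":0,"dy":0,"dz":0,"wx":0,"wy":0,"wz":0,"claw":1},{"dx":0,"dy":0,"dz":0,"wx":0,"wy":0,"wz":0,"claw":1},{"dx":0,"dy":0,"dz":0,"wx":0,"wy":0,"wz":0,"claw":1},{"dx":0,"dy":0,"dz":0,"wx":0,"wy":0,"wz":0,"claw":1}]';python3 plan.py 539.3 318.9 5 85.9; python3 snap.py wrist w13
```

```text
time_s: 27.15
tool_pos: [540.1, 320.9, 100.9]
eef_rot: [0.108, 3.139, 0.001]
ft_force: [1.0, -0.1, -3.0]
gripper_width: 0.224
time_s: 28.15
tool_pos: [540.1, 318.8, 22.4]
eef_rot: [0.112, 3.139, 0.001]
ft_force: [-0.3, -0.5, -2.7]
gripper_width: 0.22
tcp [540.1 318.8  22.4] psi 85.92 t 28.15 F [-0.3 -0.5 -2.7] w 0.22 q6 -57.7
shift first (cm) [0.09 0.01 1.74]  turn(deg) [0.04 0.06 0.02]  shift if turned first [0.08 0.01 1.74]
```

View pics/w13.png

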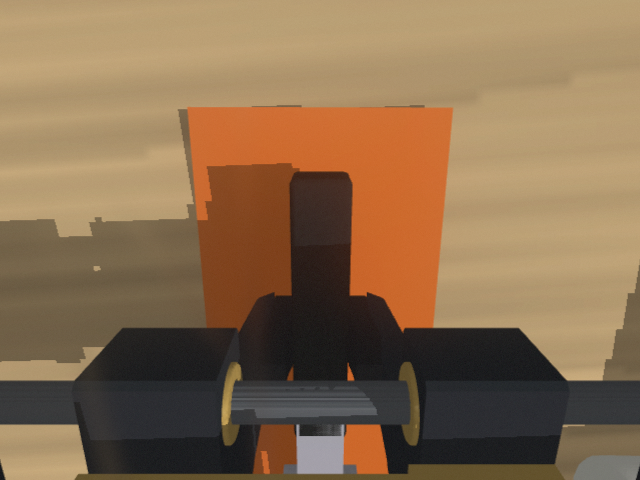

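The bar's tail at (321,172) is centred on the mat, whose near edge is at row 107. I lower and release.

```bash
python3 -m creep '[{"dx":0,"dy":0,"dz":1,"wx":0,"wy":0,"wz":0,"claw":1},{"dx":0,"dy":0,"dz":0.5,"wx":0,"wy":0,"wz":0,"claw":1},{"dx":0,"dy":0,"dz":0.3,"wx":0,"wy":0,"wz":0,"claw":1},{"dx":0,"dy":0,"dz":0,"wx":0,"wy":0,"wz":0,"claw":1},{"dx":0,"dy":0,"dz":0,"wx":0,"wy":0,"wz":0,"claw":1},{"dx":0,"dy":0,"dz":0,"wx":0,"wy":0,"wz":0,"claw":0.4},{"dx":0,"dy":0,"dz":0,"wx":0,"wy":0,"wz":0,"claw":0},{"dx":0,"dy":0,"dz":0,"wx":0,"wy":0,"wz":0,"claw":-0.3}]';python3 plan.py 539.3 318.9 5 85.9
python3 -m creep '[{"dx":0,"dy":0,"dz":0,"wx":0,"wy":0,"wz":0,"claw":-0.6},{"dx":0,"dy":0,"dz":-1,"wx":0,"wy":0,"wz":0,"claw":-1},{"dx":0,"dy":0,"dz":-3,"wx":0,"wy":0,"wz":0,"claw":-1},{"dx":0,"dy":0,"dz":-5,"wx":0,"wy":0,"wz":0,"claw":-1},{"dx":0,"dy":0,"dz":-5,"wx":0,"wy":0,"wz":0,"claw":-1},{"dx":0,"dy":0,"dz":-4,"wx":0,"wy":0,"wz":0,"claw":-1},{"dx":0,"dy":0,"dz":0,"wx":0,"wy":0,"wz":0,"claw":-1},{"dx":0,"dy":0,"dz":0,"wx":0,"wy":0,"wz":0,"claw":-1}]';python3 snap.py wrist w14;python3 snap.py top t14;python3 snap.py side s14; python3 red.py t14 s14
```

```text
time_s: 29.2
tool_pos: [539.8, 318.6, 3.5]
eef_rot: [-0.112, -3.14, 0.0]
ft_force: [-0.1, -0.0, 0.8]
gripper_width: 0.505
tcp [539.8 318.6   3.5] psi 85.93 t 29.2 F [-0.1 -0.   0.8] w 0.505 q6 -57.7
shift first (cm) [ 0.05  0.03 -0.15]  turn(deg) [-0.01 -0.    0.03]  shift if turned first [ 0.05  0.03 -0.15]
time_s: 30.2
tool_pos: [539.3, 318.3, 183.2]
eef_rot: [-0.112, -3.139, 0.0]
ft_force: [-1.0, -0.1, -1.1]
gripper_width: 1.003
t14 60 [577.7  -4.8] axis 192.4 from hub 192.0
s14 91 [576.8  -9.5] axis 192.8 from hub 200.6
```

View pics/w14.png

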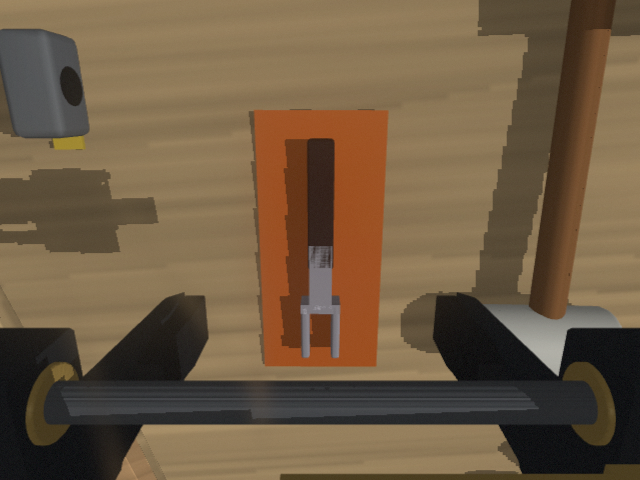

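View pics/s14.png

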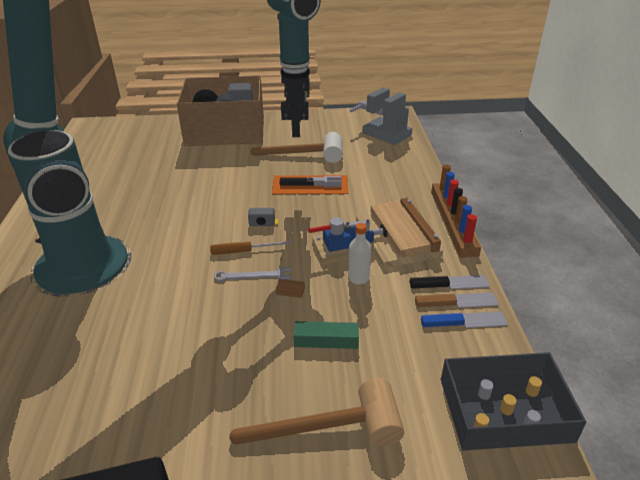

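View pics/t14.png

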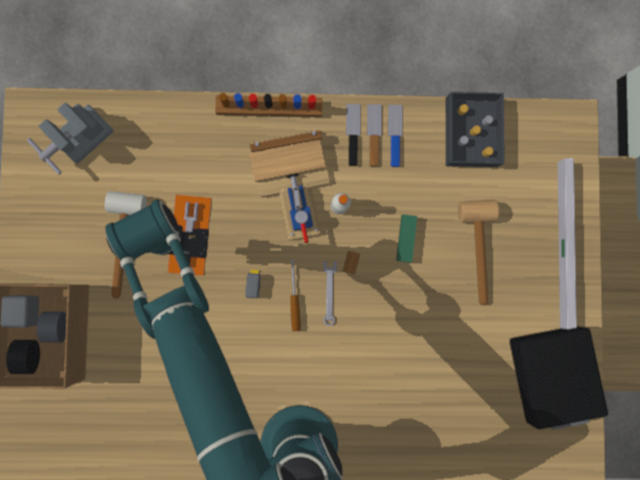

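The bar lies centred on the mat (tip row 357, mat to row 366) and the handle is along the closed direction. I check the board's position and whether anything else moved.

Run:
```python
from h import *
P=pose("top");yaw=np.radians(191.9-180);H=np.array([617,3.5]);x=np.array([np.cos(yaw),np.sin(yaw)]);y=np.array([-x[1],x[0]])
for n in ["top0","t14"]:
    f=np.load(n+".npz");Y,uv=pts(P,np.ones(f['d'].shape,bool),f['d'])
    l=np.c_[(Y[:,:2]-H)@x,(Y[:,:2]-H)@y]
    s=(abs(l[:,1])<85)&(l[:,0]>95)&(l[:,0]<240)
    b=s&(abs(Y[:,2]-42)<5); fe=s&(Y[:,2]>49)
    e=[]
    for k in range(-80,80,20):
        q=b&(l[:,1]>k)&(l[:,1]<k+20); e.append((l[q,0].min(),l[q,0].max()))
    print(n,"board x rng",np.round(np.mean(e,0),1),"per-strip mins",np.round([a for a,_ in e],1),"fence front",np.percentile(l[fe,0],2).round(1) if fe.any() else None)
a=np.load("top0.npz")['im'].astype(int);b=np.load("t14.npz")['im'].astype(int)
def cen(im,lo,hi,w):
    m=rng(im.astype(np.uint8),lo,hi);z=np.zeros_like(m);z[w[0]:w[1],w[2]:w[3]]=1;m&=z;return np.argwhere(m).mean(0).round(1),m.sum()
for nm,lo,hi,w in [("offcut",(5,110,60),(14,255,200),(245,280,340,365)),("glue cap",(5,200,150),(15,255,255),(190,215,330,355)),("driver",(8,150,80),(20,255,255),(296,335,288,302)),("tape",(90,20,40),(120,120,140),(262,302,242,264)),("wrench",(90,5,100),(130,60,220),(258,328,320,342))]:
    print(nm,cen(a,lo,hi,w),cen(b,lo,hi,w))
```

```text
top0 board x rng [110.3 228.1] per-strip mins [114.5 115.3 114.5  95.3  95.4 115.5 116.3 115.8] fence front 138.3
t14 board x rng [120.2 229.4] per-strip mins [128.3 127.7 127.8  98.   96.9 127.8 127.4 127.6] fence front 134.6
offcut (array([261.7, 351.1]), np.int64(77)) (array([262.6, 351.3]), np.int64(106))
glue cap (array([198.8, 342.9]), np.int64(36)) (array([198.9, 343.1]), np.int64(38))
driver (array([313. , 294.1]), np.int64(222)) (array([312.8, 294.6]), np.int64(258))
tape (array([284.8, 252.1]), np.int64(38)) (array([285.9, 253.2]), np.int64(32))
wrench (array([289.9, 329.3]), np.int64(267)) (array([293.5, 329.2]), np.int64(231))
```

```bash
python3 -c "
from bench import arm,readout
print(readout.read_state()['time_s']); print(arm.finish_job())"
```

```text
30.35
the job is handed in; nothing more can be done
None
```

I handed the job in at 30.35 s with every step done: the clamp is shut, the board is against the fence and the bar is back on the mat. No verdict was reported.

**What I did:**
- I drew the bar out of the sleeve by its fork, laid it on the mat and took it again by the black grip.
- I lowered the fork over the red handle without touching it and swung it round. The wrist read about 16 N midway.
- After the first swing the handle was still close to its dead point, so I swung 10° further and it snapped shut.
- I then lifted clear, laid the bar back on the mat, let go and raised the open gripper about 180 mm.

**Last checks:**
- **Handle:** the top camera puts it at about 192°, which is its closed stop.
- **Board:** it sits square, with its centre at about x = 168 mm in the jig's frame.
- **Bar:** it lies flat and centred on the mat, with both ends inside the edges.
- **Other things:** the glue, tape, driver, wrench and offcut showed no real movement. I did not measure the two mallets, but they look unmoved in the pictures.

**Disagreements:**
- **Cameras:** they differed by 3–4 mm on the handle's position. I used the wrist camera after removing a fixed offset of about 1.7 mm that I found in its calibration.
- **Side view:** with the closed handle, the direction from the hub read 196–201°, though the rod's own axis read 193° in the last picture. I put this down to the hub position I used for that view.
- **First move:** my first move calls were refused because each row needs all seven numbers. Nothing moved.

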